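Put the work lamp's packs on charge and hang the lamp up

TASK

Put every lamp battery pack lying on the bench on charge: each in a bay of its own, orange contact end back against the spring contact and toe end pressed down flat so that its toe is held under the lip. Then swing the charger's clear cover over and push it down until its latch snaps in, and hang the work lamp by its handle on the hook of the post. Leave the other things on the bench where they are.

Things in the scene. Friction and masses are not known exactly. Their poses are not given: they have to be found in the camera images.
- charger: Four-bay charging box, grey tray 132 x 222 mm, fixed to the bench. Origin: centre of its underside; x from its front (latch, robot side) to its back (hinge), z up. Rim 20 mm high, deck 12 mm, bay floors 28 mm and only 24 mm wide, so fingers fit beside a pack. A black contact rail (x 43 to 54 mm, 52 mm high) stands behind the bays. A pack lies along x, contact end to the back, toe to the front.
- bay_0 (a point): Left bay (charger y +81 mm): where the centre (half-way up, 17 mm over the bay floor) of a fully seated pack lies; axes as the charger's. Bay's front: a wall 36 mm in front of this point, with a lip that overhangs the toe by 5 mm; lip underside 11 mm, top 16 mm above the bay floor. Put the contact end in low, toe end raised; push back, press the toe end flat, let go: the toe slides under the lip.
- bay_1 (a point): Bay at charger y +27 mm, alike (all bay points: charger x -6 mm). Bay's back: a brass spring contact 18 mm high, 5 to 23 mm above the bay floor, that slides along x: free, its face is 27 mm behind this point, so a seated pack holds it 3 mm in (3 N); it gives 13 mm more. To pass the lip on the way down, the pack must be pushed back 6 to 11 mm beyond its seated place (about 5 N).
- bay_2 (a point): Bay at charger y -27 mm, alike. In each bay guide cheeks 10 mm high, 31 mm apart, stand beside the two ends of the pack; its middle 40 mm is free for the fingers, with 23 mm or more of open deck between the packs of neighbouring bays.
- bay_3 (a point): Right bay (charger y -81 mm), alike.
- pack_0_c (a point): Centre (half-way up) of a loose lamp battery pack, about 0.13 kg: grey block 60 long (its x) x 28 wide (y) x 34 mm high (z), on its base; +x is the orange contact end with two brass pads, at -x a black toe sticks out a further 6 mm at the bottom (18 wide, 8 mm high). May be absent (None).
- pack_1_c (a point): Centre (half-way up) of a loose lamp battery pack, about 0.13 kg: grey block 60 long (its x) x 28 wide (y) x 34 mm high (z), on its base; +x is the orange contact end with two brass pads, at -x a black toe sticks out a further 6 mm at the bottom (18 wide, 8 mm high). May be absent (None).
- pack_2_c (a point): Centre (half-way up) of a loose lamp battery pack, about 0.13 kg: grey block 60 long (its x) x 28 wide (y) x 34 mm high (z), on its base; +x is the orange contact end with two brass pads, at -x a black toe sticks out a further 6 mm at the bottom (18 wide, 8 mm high). May be absent (None).
- pack_3_c (a point): Centre (half-way up) of a loose lamp battery pack, about 0.13 kg: grey block 60 long (its x) x 28 wide (y) x 34 mm high (z), on its base; +x is the orange contact end with two brass pads, at -x a black toe sticks out a further 6 mm at the bottom (18 wide, 8 mm high). May be absent (None).
- cover (a joint): Angle of the charger's clear, orange-edged cover door (rad): 0 shut, about 2.05 fully open, leaning back. It starts half open, over the bays; above 1.85 it is out of a gripper's way. Its friction hinge holds it where it is left (about 0.22 N m to move it). Resting unlatched on the keeper roller it reads about 0.13.
- cover_hinge (a point): Middle of the cover's hinge line, which runs along the charger's y, 62 mm behind its origin and 32 mm above the bench. The cover is 222 mm wide and reaches 116 mm from this line, then 14 mm more with the orange latch housing (40 mm wide, mid-front); its outer face is 36 mm from the line, its skirt's open edge 12 mm on the other side.
- cover_press (a point): Middle of the cover's outer (top) face, 12 mm from its front edge: 104 mm from the hinge line along the cover and 36 mm square to it. It moves with the cover; its z points out of the outer face, its x toward the hinge. A press of about 6 to 12 N here, when nearly shut, snaps the latch.
- tongue (a joint): How far the cover's sprung, sloped latch tongue is pushed back (m): 0 fully out, about 0.008 as it rides over the steel keeper roller (38 mm high) at the tray's front. It snaps out under the roller with the cover at about 0. A black thumb tab on it releases it when pushed back.
- lamp_bar (a point): Middle of the bar of the lamp's rigid bail handle: a dark steel rod 10 mm thick along this frame's y, straight from 11 to 50 mm either side (a 4 mm upward kink at the very middle), 160 mm above the lamp's base; z up. Lamp: black and yellow work light, body 62 x 106 x 100 mm high, about 0.38 kg. Window under the bar: 55 mm high, 106 mm wide.
- lamp: The same work lamp; origin at the centre of its base, axes as lamp_bar.
- hook_seat (a point): Where a handle rests: top of the hook's arm, half-way along, 218 mm above the bench. A 10 mm steel rod on a fixed aluminium post (20 mm square, 237 mm high); the arm runs along this frame's x, from the post (face 35 mm behind, +x) to the upturned tip (38 mm in front, -x, rising 18 mm above the seat).
- tape_roll: Roll of yellow tape, 66 mm across, 24 mm high, a bystander; origin at its underside.
- screw_carton: Small brown carton, 58 x 85 x 40 mm, a bystander; origin at its underside.
- spanner: Open-ended spanner, 159 mm long, 6 mm thick, a bystander; origin at its underside.
- clamp_block_1: White square tube block lying down, 50 x 92 x 50 mm, a bystander; origin at its underside.

How it is judged (in metres and radians):
On the way, in this order (a step that is already met when the one before it is completed fails the run):
1. every pack on the bench is fully seated in a bay, its toe under the lip (((distance between pack_0_c and bay_0 below 0.004 m and x of pack_0_c in the frame of bay_0 below 0.003 m) or (distance between pack_0_c and bay_1 below 0.004 m and x of pack_0_c in the frame of bay_1 below 0.003 m) or (distance between pack_0_c and bay_2 below 0.004 m and x of pack_0_c in the frame of bay_2 below 0.003 m) or (distance between pack_0_c and bay_3 below 0.004 m and x of pack_0_c in the frame of bay_3 below 0.003 m)) and ((distance between pack_1_c and bay_0 below 0.004 m and x of pack_1_c in the frame of bay_0 below 0.003 m) or (distance between pack_1_c and bay_1 below 0.004 m and x of pack_1_c in the frame of bay_1 below 0.003 m) or (distance between pack_1_c and bay_2 below 0.004 m and x of pack_1_c in the frame of bay_2 below 0.003 m) or (distance between pack_1_c and bay_3 below 0.004 m and x of pack_1_c in the frame of bay_3 below 0.003 m)) and ((distance between pack_2_c and bay_0 below 0.004 m and x of pack_2_c in the frame of bay_0 below 0.003 m) or (distance between pack_2_c and bay_1 below 0.004 m and x of pack_2_c in the frame of bay_1 below 0.003 m) or (distance between pack_2_c and bay_2 below 0.004 m and x of pack_2_c in the frame of bay_2 below 0.003 m) or (distance between pack_2_c and bay_3 below 0.004 m and x of pack_2_c in the frame of bay_3 below 0.003 m)) and ((distance between pack_3_c and bay_0 below 0.004 m and x of pack_3_c in the frame of bay_0 below 0.003 m) or (distance between pack_3_c and bay_1 below 0.004 m and x of pack_3_c in the frame of bay_1 below 0.003 m) or (distance between pack_3_c and bay_2 below 0.004 m and x of pack_3_c in the frame of bay_2 below 0.003 m) or (distance between pack_3_c and bay_3 below 0.004 m and x of pack_3_c in the frame of bay_3 below 0.003 m)) and x of cover_hinge in the frame of pack_0_c above 0.05 m and x of cover_hinge in the frame of pack_1_c above 0.05 m and x of cover_hinge in the frame of pack_2_c above 0.05 m and x of cover_hinge in the frame of pack_3_c above 0.05 m and angle between each of pack_0_c, pack_1_c, pack_2_c, pack_3_c's own z axis and vertical below 0.06 rad), for 0.2 s.
2. the cover is shut and its tongue has snapped in under the keeper (value of joint cover below 0.02 rad and value of joint tongue below 0.003 m), for 0.2 s.
At the end, for the whole second after the job is handed in: Every pack is seated in a bay: centre within 4 mm of its mark and at most 3 mm behind it, level within 0.06 rad, contact end to the hinge. Cover under 0.02 rad, tongue under 3 mm back. The lamp hangs at rest, the hook's arm through its handle, the bar above 195 mm (all of step 1 and all of step 2 and x of hook_seat in the frame of lamp_bar between -0.04 and 0.04 m and y of hook_seat in the frame of lamp_bar between -0.05 and 0.05 m and z of hook_seat in the frame of lamp_bar between -0.045 and 0.008 m and height (world z) of lamp_bar above 0.195 m and linear speed of lamp below 0.03 m/s and angular speed of lamp below 0.4 rad/s); the robot touches nothing.
It fails at once if the tape roll is moved more than 3 cm (distance of tape_roll from where it was at the start of the episode above 0.03 m).
It fails at once if the screw carton is moved more than 3 cm (distance of screw_carton from where it was at the start of the episode above 0.03 m).
It fails at once if the spanner is moved more than 3 cm (distance of spanner from where it was at the start of the episode above 0.03 m).
It fails at once if the clamp block is moved more than 3 cm (distance of clamp_block_1 from where it was at the start of the episode above 0.03 m).
Of pack_0, pack_1, pack_2, pack_3 only 3 to 4 are there at a start; the rules pass over those that are not, and their reading is None.
At some moment in a run one of pack_0, pack_1, pack_2, pack_3 may be knocked a few centimetres aside while the robot is not near it.
It also fails if it takes over 200 s, if anything falls off the work surface, if the arm or the gripper's body presses on something with over 40 N, if the wrist force passes 120 N, or if a joint passes its speed limit or range.

ROBOT

A 6-joint arm with a two-finger parallel gripper is mounted at the origin on the work surface; the furniture and walls round the work are solid. World frame = base frame: x ahead of the robot, y to its left, z up, the work surface at z = 0. Lengths are in m, angles in degrees, forces in N, time in s.
With the tool pointing down it reaches from about 0.4 to 0.825 m from the base axis. Payload 7 kg.
Tool frame: the origin (TCP) lies on the centre line of the jaws, within the pads' length; the fingertips stand 8 mm ahead of it and the grasp point (between the pads) lies 11 mm behind it; z points along the fingers, y is the line along which they close (so a half turn about z gives the same grasp; the last joint's range is limited). The gripper opens to 88 mm and grips with 3 to 60 N. Pads are 19 mm wide; open, the fingers measure 130 mm over their backs; the gripper's body (78 mm by 193 mm) begins 47 mm behind the grasp point.
Start: joints at [-58.379, 20.546, 0.682, 0, -70.136, -16.507], TCP at [0.176, -0.652, 0.235] pointing down, gripper open.
Joint ranges: [-176.03, 176.03], [-82.01, 121.73], [-58.28, 71.71], [-173.87, 95.51], [-174.79, -0.11], [-173.66, 173.66]. Speed limits (degrees/s): [136.94, 136.94, 172.46, 180, 180, 180].

INTERFACE

Orientations are given as [roll, pitch, yaw] about the fixed x, y, z axes, in that order (R = Rz(yaw) Ry(pitch) Rx(roll)).
In Python, from plant import ctrl, vision gives the robot as it stands. The module is installed in compiled form; this text tells all that it offers.
- The arm moves only by the tool move_arm, never from a script. Its argument "moves" is one flat list of numbers, 7 for each row, row after row: the finger opening in cm, from 0 to 8.76, then the shift along the tool's x, y, z in cm, then the turn, a rotation vector about the tool's x, y, z in rad. A call has 1 to 8 rows; each row shifts and turns the commanded pose from where the row before left it, along the tool's axes as they then stand; what a row does not reach is not made up. A row lasts 1/10 s, in which the tool goes at most 50 mm and 8.59 degrees, less where a joint would pass 70% of its speed; a pose out of reach is approached as far as the arm can. A call with a gripper value outside its range is refused whole. The fingers move at their own pace and stop on an object; the grip force is fixed at half the most. Time passes only in rows, so rows that do not move let the fingers close. It gives the time, the measured TCP pose, the force, the opening and the grip force at its end, in the units of the state.
- ctrl.get_obs(): the state, without advancing time (a new reading comes with each control period).
- vision.snapshot(name): name is "scene" or "top"; returns (picture, depth): 384x512x3 uint8, red, green, blue; 384x512 float32, m along the optical axis (not along the pixel's ray), 0 where there is no reading.
- vision.camera_model(name): a dict with "vertical_fov" (degrees; the focal length in pixels is half the picture's height over the tangent of half this angle, whatever the lens; pixels are square), "cx", "cy" (the principal point, pixels), "cam_to_world" (4x4, takes a point from camera to world coordinates). Camera axes: x right, y down, z forward; pixel columns grow to the right and rows downward; lengths in m; the calibration is good to about 2 mm. A picture is of the moment at which its call begins. camera_model takes no time and is no camera call.
- ctrl.close_job(): hands the job in; it is judged then, once.
The state is a dict: "clock": time; "joint_pos": joint angles; "qvel": joint speeds; "tau": joint torques, N m; "tool_pos": TCP position; "orientation": TCP orientation; "force": force on the tool from outside, world axes, zero at the start; "moment": the same for the moment, N m; "opening": finger opening in m; "gripper_force": force on a finger pad.
Only numpy, scipy, OpenCV 4.12 (cv2) and the standard library are available. Lean on these libraries where they do the work, as an engineer would, in place of code of your own. Each camera call takes 0.05 s, during which the arm holds its last target. There are 200 camera calls.

## Working session

There is one attempt and no reset: what is moved stays moved. The work goes in short steps, Python scripts to look and compute and a tool call to move; the robot and the scene stay as the last step left them, time stands still between calls to the robot, and variables do not carry over. Pictures are saved under pics/ and viewed, at most 14 in all, crops included, and the job is handed in when it is done.

Besides the shell and the picture viewer there is one more tool, called after ">>>" as a command line: name --argument value ..., lists and objects as JSON in quotes. move_arm: Moves the arm, as the interface text tells. Its arguments: {"type":"object","properties":{"moves":{"type":"array"}},"required":["moves"]}

```bash
mkdir -p pics; cat > h.py <<'E'
import numpy as np, cv2
from plant import ctrl, vision
from scipy.spatial.transform import Rotation as R
def cam(n):
    m=vision.camera_model(n); f=192/np.tan(np.radians(m["vertical_fov"])/2)
    return f,m["cx"],m["cy"],np.array(m["cam_to_world"])
def snap(n,tag):
    p,d=vision.snapshot(n); np.savez(f"{n}.npz",p=p,d=d); cv2.imwrite(f"pics/{tag}.png",p[:,:,::-1]); return p,d
def world(n,d):
    f,cx,cy,T=cam(n); v,u=np.mgrid[:384,:512]
    P=np.stack([(u-cx)/f*d,(v-cy)/f*d,d],-1); return P@T[:3,:3].T+T[:3,3]
def proj(n,P):
    f,cx,cy,T=cam(n); q=(np.asarray(P)-T[:3,3])@T[:3,:3]; return q[...,:2]/q[...,2:]*f+[cx,cy]
def crop(n,u0,v0,u1,v1,s,tag):
    p=np.load(f"{n}.npz")["p"][v0:v1,u0:u1,::-1]; cv2.imwrite(f"pics/{tag}.png",cv2.resize(p,None,fx=s,fy=s,interpolation=cv2.INTER_CUBIC))
E
python3 - <<'E'
from h import *
for n in("top","scene"):
    snap(n,n+"0"); print(n,cam(n))
print(ctrl.get_obs())
a=[cv2.imread(f"pics/{n}0.png") for n in("top","scene")]
E
```

```text
top (np.float64(414.68803568043137), 263.82437146793313, 191.3279328315941, array([[-1.14616836e-03, -9.84639715e-01,  1.74594723e-01,
         3.91427939e-01],
       [-9.99998017e-01,  1.41286583e-03,  1.40323670e-03,
        -3.09319292e-02],
       [-1.62836150e-03, -1.74592769e-01, -9.84639383e-01,
         1.27171913e+00],
       [ 0.00000000e+00,  0.00000000e+00,  0.00000000e+00,
         1.00000000e+00]]))
scene (np.float64(452.894669416826), 256.03737056289987, 184.17386284768543, array([[ 0.70172701, -0.51137724,  0.49605697, -0.19461789],
       [-0.71232712, -0.51631477,  0.47540418, -0.76503991],
       [ 0.01301067, -0.68695879, -0.7265799 ,  1.2414811 ],
       [ 0.        ,  0.        ,  0.        ,  1.        ]]))
{'clock': 0.1, 'joint_pos': array([-5.83785638e+01,  2.05881982e+01,  6.40304908e-01, -1.96043192e-02,
       -7.01353975e+01, -1.65085494e+01]), 'qvel': array([ 0.01283036, -0.07728368,  0.16083606,  0.0197756 ,  0.07521159,
        0.03250497]), 'tau': array([-2.33376806e-03, -5.84163594e+01,  2.93748862e+01,  7.01525465e+00,
        1.01779494e-02, -6.72638180e-05]), 'tool_pos': array([ 0.17588598, -0.65124985,  0.23371044]), 'orientation': array([ 1.79914905e+02, -5.99959277e-03, -1.64893784e+02]), 'force': array([ 0.59790774, -0.42218298,  0.56492265]), 'moment': array([ 0.01273977,  0.03981339, -0.01025939]), 'gripper_force': 0.0, 'opening': 0.08716868065926034}
```

View pics/top0.png

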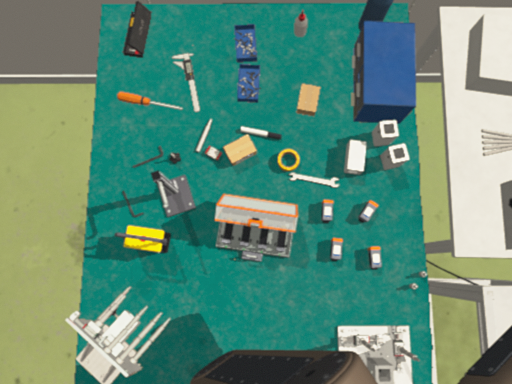

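View pics/scene0.png

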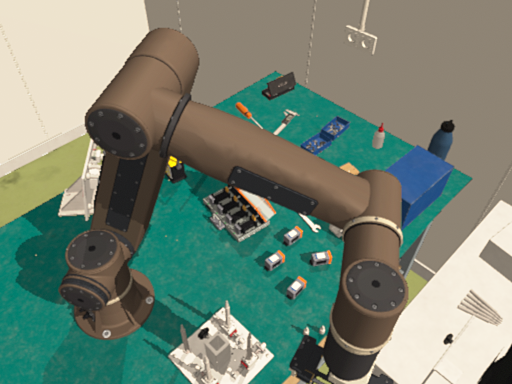

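The top view shows four packs right of the charger, at (327,210), (369,210), (337,248) and (376,257), with orange ends up. The charger is at (257,228), the yellow lamp at (145,238) and the hook post at (175,190).

```bash
python3 - <<'E'
from h import *
z=np.load("top.npz"); W=world("top",z["d"]); 
for c in [(327,210),(369,210),(337,248),(376,257)]:
    u,v=c; s=np.s_[v-18:v+19,u-18:u+19]; w=W[s]; pic=z["p"][s].astype(int)
    m=(w[...,2]>.027)&(w[...,2]<.042); q=w[m][:,:2]
    r=cv2.minAreaRect((q*1000).astype(np.float32))
    o=m&(pic[...,0]-pic[...,2]>70); 
    print(c,m.sum(),np.median(w[m][:,2]).round(4),"rect",r,"mean",q.mean(0).round(4),"orange",w[o][:,:2].mean(0).round(4),o.sum())
crop("top",200,180,310,270,7,"c1"); crop("top",110,165,210,260,6,"c2")
for v in range(186,264,3): print(v,[tuple((W[v,u]*1000).astype(int)) for u in (225,257,290)])
E
```

```text
(327, 210) 190 0.0351 rect ((554.492919921875, -218.63954162597656), (28.81674575805664, 60.177024841308594), 84.8307876586914) mean [ 0.5537 -0.2185] orange [ 0.5801 -0.2213] 27
(369, 210) 197 0.0351 rect ((552.335205078125, -343.21685791015625), (28.882389068603516, 63.112525939941406), 56.4437370300293) mean [ 0.5514 -0.342 ] orange [ 0.5739 -0.3568] 27
(337, 248) 201 0.0353 rect ((439.1490478515625, -242.27490234375), (28.883813858032227, 60.168758392333984), 83.4001235961914) mean [ 0.4391 -0.2419] orange [ 0.4646 -0.2447] 30
(376, 257) 209 0.0351 rect ((414.0002746582031, -356.35211181640625), (58.84040451049805, 28.902406692504883), 1.214102864265442) mean [ 0.4139 -0.3559] orange [ 0.4401 -0.3559] 30
186 [(np.int64(633), np.int64(92), np.int64(0)), (np.int64(632), np.int64(-7), np.int64(4)), (np.int64(633), np.int64(-110), np.int64(1))]
189 [(np.int64(623), np.int64(91), np.int64(2)), (np.int64(623), np.int64(-7), np.int64(2)), (np.int64(624), np.int64(-110), np.int64(-1))]
192 [(np.int64(615), np.int64(91), np.int64(-1)), (np.int64(614), np.int64(-7), np.int64(2)), (np.int64
[... 2620 characters left out ...]
]
249 [(np.int64(439), np.int64(89), np.int64(0)), (np.int64(438), np.int64(-8), np.int64(8)), (np.int64(438), np.int64(-108), np.int64(6))]
252 [(np.int64(430), np.int64(89), np.int64(0)), (np.int64(429), np.int64(-8), np.int64(20)), (np.int64(429), np.int64(-108), np.int64(0))]
255 [(np.int64(420), np.int64(88), np.int64(2)), (np.int64(420), np.int64(-8), np.int64(17)), (np.int64(420), np.int64(-108), np.int64(0))]
258 [(np.int64(412), np.int64(88), np.int64(0)), (np.int64(411), np.int64(-8), np.int64(43)), (np.int64(411), np.int64(-108), np.int64(0))]
261 [(np.int64(403), np.int64(88), np.int64(0)), (np.int64(402), np.int64(-8), np.int64(-1)), (np.int64(402), np.int64(-107), np.int64(0))]
```

View pics/c1.png

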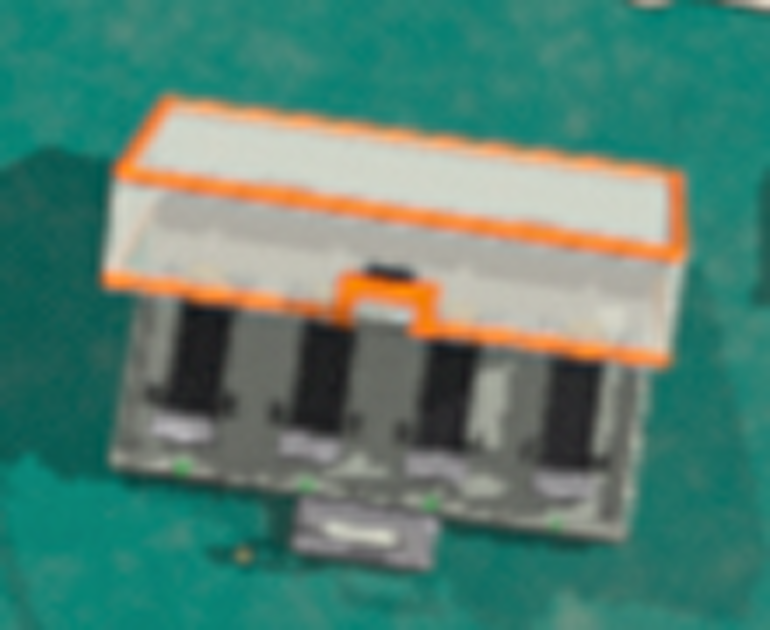

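View pics/c2.png

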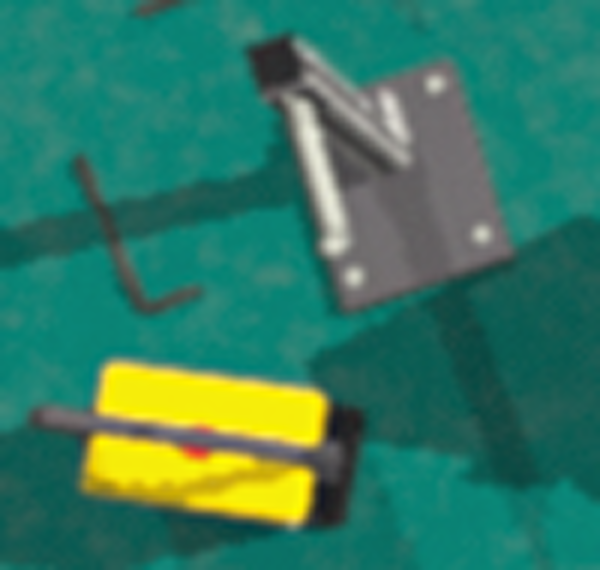

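The crops show the charger's front rim corners at about (110,460) and (625,535) in the 7x crop. The cover's outer front edge is at about 60° open. The hook tip is at (335,245), the post cap at (272,65) and the lamp bar from (40,415) to (335,458) in the 6x crop.

```bash
cat >> h.py <<'E'
def ray(n,u,v,z):
    f,cx,cy,T=cam(n); d=T[:3,:3]@[(u-cx)/f,(v-cy)/f,1]; o=T[:3,3]; return (o+d*(z-o[2])/d[2])
E
python3 - <<'E'
from h import *
def c1(x,y,z): return ray("top",200+(x+.5)/7-.5,180+(y+.5)/7-.5,z)
def c2(x,y,z): return ray("top",110+(x+.5)/6-.5,165+(y+.5)/6-.5,z)
L,Rr=c1(110,462,.02),c1(627,538,.02); d=L-Rr; yaw=np.degrees(np.arctan2(-d[0],d[1])); print("front",L,Rr,np.linalg.norm(d),yaw)
ex=np.array([np.cos(np.radians(yaw)),np.sin(np.radians(yaw)),0]); ctr=(L+Rr)/2+.066*ex; print("charger",ctr)
p,t=c2(275,65,.237),c2(335,243,.236); print("post",p,"tip",t,"dist",np.linalg.norm(p-t), np.degrees(np.arctan2(*(p-t)[1::-1])))
a,b=c2(40,415,.16),c2(335,458,.16); print("bar",a,b,(a+b)/2,np.linalg.norm(a-b))
W=world("top",np.load("top.npz")["d"])
for v in range(228,246,2): print([tuple((W[v,u]*1000).astype(int).tolist()) for u in range(112,174,6)])
E
```

```text
front [0.44850668 0.11649334 0.02      ] [ 0.4160989  -0.10442772  0.02      ] 0.22328541671453664 -8.345419672946768
charger [ 0.49760392 -0.00354647  0.02      ]
post [0.61654793 0.24721376 0.237     ] tip [0.54019422 0.21883785 0.236     ] dist 0.08146214222103892 20.386960871769837
bar [0.47384282 0.36565204 0.16      ] [0.45460816 0.23327669 0.16      ] [0.46422549 0.29946437 0.16      ] 0.1337654924173882
[(503, 435, 3), (503, 418, -1), (503, 398, 3), (494, 349, 99), (494, 332, 97), (494, 315, 98), (503, 326, -1), (503, 309, -4), (502, 288, 4), (502, 270, 4), (503, 253, -2)]
[(497, 437, -1), (497, 418, 0), (496, 398, 4), (488, 349, 98), (488, 331, 100), (488, 315, 99), (488, 298, 98), (489, 282, 96), (489, 266, 91), (497, 271, -1), (497, 252, -1)]
[(490, 435, 1), (490, 416, 3), (490, 398, 2), (483, 349, 97), (483, 332, 97), (483, 315, 95), (483, 298, 97), (391, -30, 1271), (483, 264, 96), (490, 269, 5), (490, 251, 2)]
[(484, 434, 3), (472, 359, 162), (472, 342, 166), (477, 349, 95), (477, 332, 95), (477, 314, 98), (477, 298, 96), (477, 281, 97), (477, 263, 98), (391, -30, 1271)
[... 207 characters left out ...]
4, 0), (472, 416, 0), (467, 369, 86), (466, 348, 96), (462, 310, 165), (462, 294, 166), (462, 278, 165), (462, 264, 158), (466, 263, 99), (470, 262, 32), (472, 252, -3)]
[(466, 433, 2), (466, 415, 2), (460, 365, 97), (460, 346, 101), (460, 330, 98), (460, 312, 103), (456, 278, 165), (456, 262, 166), (457, 249, 152), (462, 252, 74), (466, 251, -2)]
[(460, 434, 0), (460, 416, -1), (455, 365, 94), (455, 348, 95), (455, 330, 98), (455, 314, 95), (455, 296, 100), (455, 279, 99), (452, 253, 138), (456, 250, 78), (460, 251, 0)]
[(454, 432, 2), (454, 415, 0), (449, 365, 95), (449, 347, 98), (449, 330, 98), (449, 313, 99), (449, 297, 95), (449, 279, 99), (449, 263, 95), (453, 263, 22), (454, 250, 0)]
```

```bash
cat >> h.py <<'E'
CH=np.array([.4976,-.0035]); CY=-8.35
def ch(x,y,z):
    a=np.radians(CY); return np.array([CH[0]+x*np.cos(a)-y*np.sin(a),CH[1]+x*np.sin(a)+y*np.cos(a),z])
def down(yaw,tilt=0): # tilt>0: tool body leans along the heading (yaw-180)
    return R.from_euler("z",yaw-180,degrees=True)*R.from_euler("y",tilt,degrees=True)*R.from_euler("zx",[180,180],degrees=True)
def plan(wps,start=None):
    """wps: (pos,rot,open_cm,minrows); prints rounded rows from the measured pose"""
    o=ctrl.get_obs(); p=o["tool_pos"]; r=R.from_euler("xyz",o["orientation"],degrees=True)
    if start: p,r=start
    for i,(P,Q,g,n) in enumerate(wps):
        ang=(r.inv()*Q).magnitude(); n=max(n,int(np.ceil(np.linalg.norm(P-p)/.049)),int(np.ceil(np.degrees(ang)/8.3)))
        p0=p;tot=(r.inv()*Q).as_rotvec(); r0=r
        print(f"#wp{i} n={n}")
        for k in range(n):
            pt=p0+(P-p0)*(k+1)/n; rt=r0*R.from_rotvec(tot*(k+1)/n)
            t=np.round(r.inv().apply(pt-p)*100,2); w=np.round((r.inv()*rt).as_rotvec(),3)
            print([g,*t.tolist(),*w.tolist()])
            p=p+r.apply(t/100); r=r*R.from_rotvec(w)
    return p,r
E
python3 - <<'E'
from h import *
Q=down(180+CY); print(Q.as_euler("xyz",degrees=True))
plan([(ch(-60,-60,200)/1000*0+ch(-.06,-.05,.2),Q,0,1),(ch(-.05,-.05,.123),Q,0,1),(ch(.0,-.05,.123),Q,0,3),(ch(.088,-.05,.123),Q,0,6),(ch(.05,-.05,.2),Q,0,1)])
E
```

```text
[-180.      0.    171.65]
#wp0 n=14
[0, -2.89, 3.71, 0.25, 0.0, -0.0, 0.029]
[0, -2.78, 3.79, 0.24, 0.0, -0.0, 0.029]
[0, -2.67, 3.88, 0.25, 0.0, -0.0, 0.03]
[0, -2.55, 3.95, 0.24, 0.0, -0.0, 0.029]
[0, -2.44, 4.02, 0.25, 0.001, -0.0, 0.029]
[0, -2.31, 4.09, 0.24, -0.0, -0.0, 0.029]
[0, -2.2, 4.16, 0.24, -0.0, -0.0, 0.03]
[0, -2.08, 4.22, 0.25, -0.0, -0.0, 0.029]
[0, -1.95, 4.28, 0.24, -0.0, -0.0, 0.029]
[0, -1.82, 4.33, 0.24, -0.0, -0.0, 0.029]
[0, -1.7, 4.39, 0.24, 0.0, -0.0, 0.03]
[0, -1.57, 4.43, 0.24, 0.0, -0.0, 0.029]
[0, -1.43, 4.48, 0.25, 0.0, -0.0, 0.029]
[0, -1.31, 4.52, 0.24, 0.0, -0.0, 0.029]
#wp1 n=2
[0, -0.5, -0.0, 3.85, 0.0, -0.0, 0.0]
[0, -0.5, -0.01, 3.85, 0.0, -0.0, 0.0]
#wp2 n=3
[0, -1.67, 0.0, -0.0, 0.0, -0.0, 0.0]
[0, -1.67, 0.0, -0.0, 0.0, -0.0, 0.0]
[0, -1.66, 0.0, -0.01, 0.0, -0.0, 0.0]
#wp3 n=6
[0, -1.47, -0.0, 0.0, 0.0, -0.0, 0.0]
[0, -1.46, -0.0, 0.0, 0.0, -0.0, 0.0]
[0, -1.47, -0.0, 0.0, 0.0, -0.0, 0.0]
[0, -1.47, -0.0, 0.0, 0.0, -0.0, 0.0]
[0, -1.47, -0.0, 0.0, 0.0, -0.0, 0.0]
[0, -1.46, -0.0, 0.0, 0.0, -0.0, 0.0]
#wp4 n=2
[0, 1.9, 0.0, -3.85, 0.0, -0.0, 0.0]
[0, 1.9, 0.0, -3.85, 0.0, -0.0, 0.0]
```

>>> move_arm --moves '[0,-2.89,3.71,0.25,0,0,0.029,0,-2.78,3.79,0.25,0,0,0.029,0,-2.67,3.88,0.25,0,0,0.029,0,-2.55,3.95,0.25,0,0,0.029,0,-2.44,4.02,0.25,0,0,0.029,0,-2.31,4.09,0.25,0,0,0.029,0,-2.2,4.16,0.25,0,0,0.029,0,-2.08,4.22,0.25,0,0,0.029]'

```text
clock: 0.9
tool_pos: [0.3216, -0.3029, 0.2144]
orientation: [180.0, 0.0, -178.3]
force: [1.8, 0.5, 0.7]
opening: 0.0293
gripper_force: 0.0
```

>>> move_arm --moves '[0,-1.95,4.28,0.24,0,0,0.029,0,-1.82,4.33,0.24,0,0,0.029,0,-1.7,4.39,0.24,0,0,0.029,0,-1.57,4.43,0.24,0,0,0.029,0,-1.43,4.48,0.24,0,0,0.029,0,-1.3,4.5,0.24,0,0,0.029,0,0,0,0,0,0,0]'

```text
clock: 1.6
tool_pos: [0.4317, -0.0404, 0.1999]
orientation: [180.0, 0.0, 172.1]
force: [-0.3, -0.2, -0.5]
opening: 0.0004
gripper_force: 0.0
```

>>> move_arm --moves '[0,-0.5,0,3.85,0,0,0,0,-0.5,0,3.85,0,0,0,0,-1.67,0,0,0,0,0,0,-1.67,0,0,0,0,0,0,-1.66,0,0,0,0,0]'

```text
clock: 2.1
tool_pos: [0.4885, -0.0536, 0.1224]
orientation: [-179.9, -0.2, 171.8]
force: [-4.2, 0.7, 3.8]
opening: 0.0006
gripper_force: 2.0
```

>>> move_arm --moves '[0,-1.47,0,0,0,0,0,0,-1.47,0,0,0,0,0,0,-1.47,0,0,0,0,0,0,-1.47,0,0,0,0,0,0,-1.47,0,0,0,0,0,0,-1.47,0,0,0,0,0,0,0,0,0,0,0,0]'

```text
clock: 2.8
tool_pos: [0.5761, -0.0661, 0.122]
orientation: [-180.0, -0.2, 171.8]
force: [-1.1, 0.2, -0.4]
opening: 0.0002
gripper_force: 0.4
```

```bash
python3 - <<'E'
from h import *
Q=down(180+CY)
plan([(ch(.05,-.05,.2),Q,0,1),(ch(-.05,-.15,.2),Q,8.7,1)])
print(ch(.088,-.05,.123))
E
```

```text
#wp0 n=2
[0, 1.85, 0.03, -3.89, -0.0, -0.002, 0.001]
[0, 1.84, 0.03, -3.9, -0.001, -0.001, 0.002]
#wp1 n=3
[8.7, 3.33, -3.34, 0.0, 0.0, -0.0, -0.0]
[8.7, 3.33, -3.33, 0.0, 0.0, -0.0, -0.0]
[8.7, 3.33, -3.34, 0.0, 0.0, -0.0, -0.0]
[ 0.57740617 -0.0657493   0.123     ]
```

>>> move_arm --moves '[0,1.85,0,-3.9,0,0,0,0,1.85,0,-3.9,0,0,0,8.7,3.3,-3.3,0,0,0,0,8.7,3.3,-4,0,0,0,0,8.7,3.3,-4,0,0,0,0,8.7,0,-4,0,0,0,0,8.7,0,-4,0,0,0,0,8.7,0,0,0,0,0,0]'

```text
clock: 3.6
tool_pos: [0.416, -0.238, 0.2013]
orientation: [-180.0, 0.1, 171.6]
force: [0.7, 0.5, -0.3]
opening: 0.0429
gripper_force: 0.0
```

```bash
python3 - <<'E'
from h import *
snap("top","t2"); crop("top",200,180,310,270,7,"c3")
W=world("top",np.load("top.npz")["d"])
for v in range(186,228,4): print(v,[tuple((W[v,u]*1000).astype(int).tolist()) for u in (225,245,290)])
E
```

```text
186 [(621, 85, 64), (607, 23, 137), (609, -102, 127)]
190 [(612, 87, 50), (610, 26, 61), (597, -102, 132)]
194 [(603, 88, 32), (601, 27, 44), (584, -101, 141)]
198 [(592, 89, 19), (592, 28, 23), (587, -107, 53)]
202 [(579, 88, 28), (579, 27, 28), (577, -108, 35)]
206 [(565, 87, 41), (566, 27, 33), (567, -108, 24)]
210 [(551, 86, 50), (479, 0, 601), (554, -108, 27)]
214 [(544, 89, 13), (471, 0, 610), (473, -72, 597)]
218 [(531, 89, 14), (465, 0, 612), (465, -71, 608)]
222 [(518, 87, 28), (458, 0, 617), (458, -71, 614)]
226 [(506, 87, 31), (451, 0, 620), (451, -71, 615)]
```

View pics/c3.png

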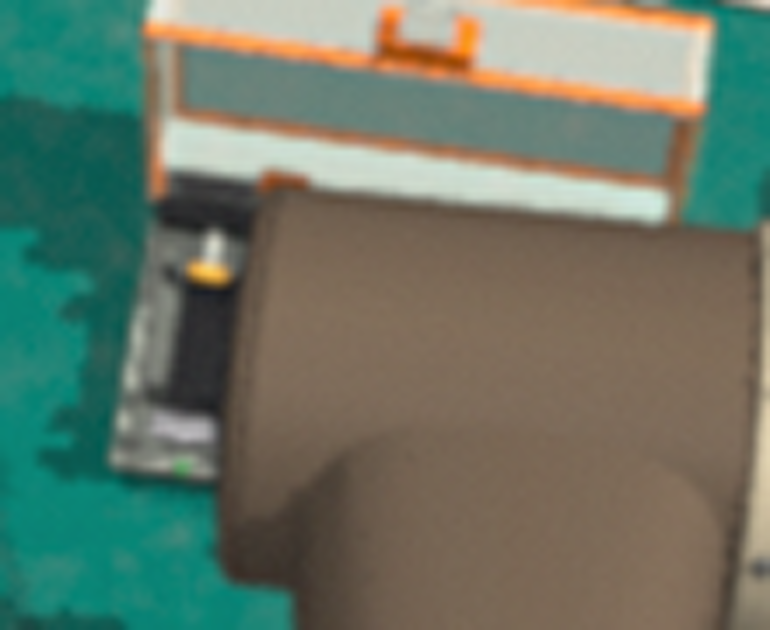

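```bash
python3 - <<'E'
from h import *
def c1(P): q=proj("top",P); return ((q-[200,180]+.5)*7-.5).round(0)
for b,y in enumerate((.081,.027,-.027,-.081)):
    print(b,"lipmid",c1(ch(-.0395,y,.044)),"slot front -25",c1(ch(-.031,y,.028)),"spring top",c1(ch(.023,y,.051)),"led front rim",c1(ch(-.062,y,.02)))
print("rail corners",c1(ch(.043,.108,.052)),c1(ch(.043,-.108,.052)),c1(ch(-.066,.111,.02)),c1(ch(-.066,-.111,.02)),c1(ch(.066,.111,.02)))
E
python3 - <<'E'
import cv2
im=cv2.imread("pics/top0.png")[180:270,200:310]
im=cv2.resize(im[38:82],None,fx=7,fy=7,interpolation=cv2.INTER_CUBIC)
b=cv2.resize(cv2.imread("pics/t2.png")[196:256,205:240],None,fx=9,fy=9,interpolation=cv2.INTER_CUBIC)
cv2.imwrite("pics/c4.png",im);cv2.imwrite("pics/c5.png",b)
E
```

```text
0 lipmid [185. 407.] slot front -25 [192. 390.] spring top [207. 259.] led front rim [182. 463.]
1 lipmid [312. 426.] slot front -25 [317. 408.] spring top [334. 277.] led front rim [307. 481.]
2 lipmid [439. 444.] slot front -25 [442. 426.] spring top [460. 296.] led front rim [432. 500.]
3 lipmid [566. 463.] slot front -25 [568. 445.] spring top [587. 314.] led front rim [557. 518.]
rail corners [152. 203.] [657. 276.] [111. 462.] [625. 538.] [161. 160.]
```

View pics/c5.png

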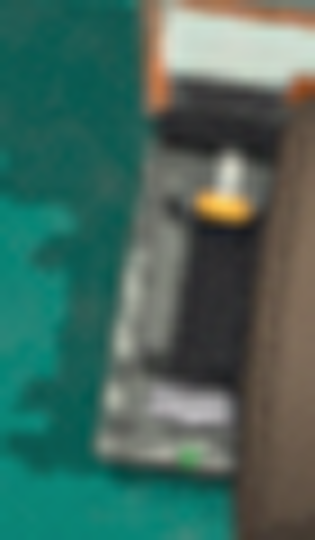

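```bash
cat >> h.py <<'E'
BY=(.081,.027,-.027,-.081); OFF=.005; G=1.0
def inpose(b,x,z,tilt): # pack centre at bay coords (m), tilt deg -> TCP pose
    Q=down(180+CY,tilt); return ch(-.006+x,BY[b],.045+z)+Q.apply([0,0,OFF]),Q
def pick(x,y,yaw,start=None):
    Q=down(180+yaw); P=lambda z:np.array([x,y,z])
    return plan([(P(.09),Q,8.7,1),(P(.012),Q,8.7,2),(P(.012),Q,G,4),(P(.15),Q,G,3)],start)
def insert(b,start=None):
    I=lambda *a:inpose(b,*a)
    P,Q=I(-.0064,.07,0)
    s=plan([(P,Q,G,1),(*I(-.0064,.05,20),G,3),(*I(-.0064,.0112,20),G,2),(*I(.0086,.0112,20),G,2),(*I(.010,.0058,10),G,2),(*I(.009,0,0),G,2),(*I(.009,-.001,0),G,1),(*I(.009,-.001,0),3.4,3),(*I(.009,.07,0),3.4,3)],start)
E
python3 - <<'E'
from h import *
print(down(170,20).apply([0,0,-1]))
s=pick(.439,-.2423,-6.6)
E
```

```text
[ 0.33682409 -0.05939117  0.93969262]
#wp0 n=3
[8.7, -0.77, -0.08, 3.71, -0.0, 0.0, -0.01]
[8.7, -0.78, -0.09, 3.7, -0.0, 0.0, -0.011]
[8.7, -0.77, -0.09, 3.71, -0.0, 0.001, -0.01]
#wp1 n=2
[8.7, -0.0, -0.0, 3.9, -0.0, -0.0, 0.0]
[8.7, -0.0, -0.0, 3.9, -0.0, -0.0, 0.0]
#wp2 n=4
[1.0, -0.0, -0.0, -0.0, -0.0, -0.0, 0.0]
[1.0, -0.0, -0.0, -0.0, -0.0, -0.0, 0.0]
[1.0, -0.0, -0.0, -0.0, -0.0, -0.0, 0.0]
[1.0, -0.0, -0.0, -0.0, -0.0, -0.0, 0.0]
#wp3 n=3
[1.0, 0.0, -0.0, -4.6, -0.0, -0.0, 0.0]
[1.0, 0.0, -0.0, -4.6, -0.0, -0.0, 0.0]
[1.0, 0.0, -0.0, -4.6, -0.0, -0.0, 0.0]
```

>>> move_arm --moves '[8.7,-0.77,-0.08,3.7,0,0,-0.01,8.7,-0.77,-0.08,3.7,0,0,-0.01,8.7,-0.77,-0.08,3.7,0,0,-0.01,8.7,0,0,0,0,0,0,8.7,0,0,3.9,0,0,0,8.7,0,0,3.9,0,0,0,8.7,0,0,0,0,0,0]'

```text
clock: 4.35
tool_pos: [0.4392, -0.2394, 0.0107]
orientation: [-180.0, -0.2, 173.6]
force: [-0.4, 0.5, 0.6]
opening: 0.0874
gripper_force: 0.0
```

>>> move_arm --moves '[1,0,0,0,0,0,0,1,0,0,0,0,0,0,1,0,0,0,0,0,0,1,0,0,0,0,0,0,1,0,0,-4.6,0,0,0,1,0,0,-4.6,0,0,0,1,0,0,-4.6,0,0,0,1,0,0,0,0,0,0]'

```text
clock: 5.15
tool_pos: [0.4436, -0.2412, 0.1574]
orientation: [-179.9, 0.7, 173.6]
force: [1.2, -1.1, -0.3]
opening: 0.0287
gripper_force: 0.0
```

```bash
python3 - <<'E'
from h import *
insert(0)
E
```

```text
#wp0 n=7
[1.0, -0.24, 4.62, 0.67, -0.0, 0.002, 0.005]
[1.0, -0.23, 4.63, 0.67, -0.0, 0.001, 0.005]
[1.0, -0.2, 4.63, 0.67, -0.001, 0.002, 0.005]
[1.0, -0.18, 4.62, 0.68, 0.0, 0.002, 0.005]
[1.0, -0.15, 4.63, 0.68, -0.0, 0.001, 0.005]
[1.0, -0.14, 4.63, 0.67, -0.0, 0.002, 0.005]
[1.0, -0.11, 4.63, 0.68, -0.0, 0.002, 0.005]
#wp1 n=3
[1.0, 0.06, -0.0, 0.66, -0.0, 0.116, -0.0]
[1.0, -0.02, -0.0, 0.65, -0.0, 0.117, -0.0]
[1.0, -0.1, -0.0, 0.65, -0.0, 0.116, -0.001]
#wp2 n=2
[1.0, -0.66, -0.0, 1.82, -0.0, -0.0, 0.0]
[1.0, -0.67, -0.0, 1.83, -0.0, -0.0, 0.0]
#wp3 n=2
[1.0, -0.7, -0.0, -0.26, -0.0, -0.0, 0.0]
[1.0, -0.71, -0.0, -0.26, -0.0, -0.0, 0.0]
#wp4 n=2
[1.0, -0.2, -0.0, 0.23, -0.0, -0.087, 0.0]
[1.0, -0.18, -0.0, 0.24, -0.0, -0.088, 0.0]
#wp5 n=2
[1.0, -0.04, -0.0, 0.29, -0.0, -0.087, 0.0]
[1.0, -0.02, -0.0, 0.3, -0.0, -0.087, 0.001]
#wp6 n=1
[1.0, -0.0, -0.0, 0.1, -0.0, -0.0, -0.0]
#wp7 n=3
[3.4, -0.0, -0.0, -0.0, -0.0, -0.0, -0.0]
[3.4, -0.0, -0.0, -0.0, -0.0, -0.0, -0.0]
[3.4, -0.0, -0.0, -0.0, -0.0, -0.0, -0.0]
#wp8 n=3
[3.4, 0.0, -0.0, -2.37, -0.0, -0.0, -0.0]
[3.4, 0.0, -0.0, -2.37, -0.0, -0.0, -0.0]
[3.4, 0.0, -0.01, -2.36, -0.0, -0.0, -0.0]
```

>>> move_arm --moves '[1,-0.2,4.6,0,0,0,0.005,1,-0.2,4.6,0,0,0,0.005,1,-0.2,4.6,0,0,0,0.005,1,-0.2,4.6,0,0,0,0.005,1,-0.15,4.6,0,0,0,0.005,1,-0.15,4.6,0,0,0,0.005,1,-0.1,4.6,0,0,0,0.005,1,0,0,0,0,0,0]'

```text
clock: 5.95
tool_pos: [0.494, 0.0821, 0.151]
orientation: [179.9, 0.1, 171.8]
force: [-0.3, -0.7, 0.0]
opening: 0.0102
gripper_force: 0.0
```

>>> move_arm --moves '[1,0,0,0,0,0,0,1,0,0,0,0,0,0,1,0,0,0,0,0,0]'

```text
clock: 6.25
tool_pos: [0.4925, 0.0767, 0.1503]
orientation: [180.0, 0.0, 171.5]
force: [-0.2, -0.4, -0.3]
opening: 0.0103
gripper_force: 0.0
```

```bash
python3 - <<'E'
from h import *
o=ctrl.get_obs(); print(o["gripper_force"],o["force"],o["tool_pos"],o["orientation"])
snap("scene","s3"); f=proj("scene",ch(0,.05,.1)).astype(int); print(f)
u,v=f; u0=max(u-75,0); v0=max(v-60,0); crop("scene",u0,v0,u0+150,v0+120,5,"c6")
insert(0)
E
```

```text
0.0 [-0.23992257 -0.36975076 -0.34140321] [0.49248525 0.07669173 0.1503391 ] [1.79996615e+02 7.19725682e-05 1.71486563e+02]
[226 186]
#wp0 n=1
[1.0, -0.42, 0.25, 4.03, 0.0, 0.0, -0.003]
#wp1 n=3
[1.0, 0.06, -0.0, 0.66, 0.0, 0.116, -0.0]
[1.0, -0.02, -0.0, 0.66, 0.0, 0.117, -0.0]
[1.0, -0.1, -0.0, 0.65, 0.0, 0.116, -0.0]
#wp2 n=2
[1.0, -0.66, -0.0, 1.82, 0.0, 0.0, -0.0]
[1.0, -0.67, -0.0, 1.83, 0.0, 0.0, -0.0]
#wp3 n=2
[1.0, -0.7, -0.0, -0.26, 0.0, 0.0, -0.0]
[1.0, -0.71, -0.0, -0.26, 0.0, 0.0, -0.0]
#wp4 n=2
[1.0, -0.2, -0.0, 0.23, 0.0, -0.087, -0.0]
[1.0, -0.18, -0.0, 0.24, 0.0, -0.087, -0.0]
#wp5 n=2
[1.0, -0.04, -0.0, 0.29, 0.0, -0.087, -0.0]
[1.0, -0.02, -0.0, 0.29, 0.0, -0.088, -0.0]
#wp6 n=1
[1.0, -0.0, -0.0, 0.1, 0.0, 0.0, -0.0]
#wp7 n=3
[3.4, -0.0, -0.0, 0.0, 0.0, 0.0, -0.0]
[3.4, -0.0, -0.0, 0.0, 0.0, 0.0, -0.0]
[3.4, -0.0, -0.0, 0.0, 0.0, 0.0, -0.0]
#wp8 n=3
[3.4, -0.0, -0.0, -2.37, 0.0, 0.0, -0.0]
[3.4, -0.0, -0.0, -2.36, 0.0, 0.0, -0.0]
[3.4, -0.0, -0.0, -2.37, 0.0, 0.0, -0.0]
```

View pics/c6.png

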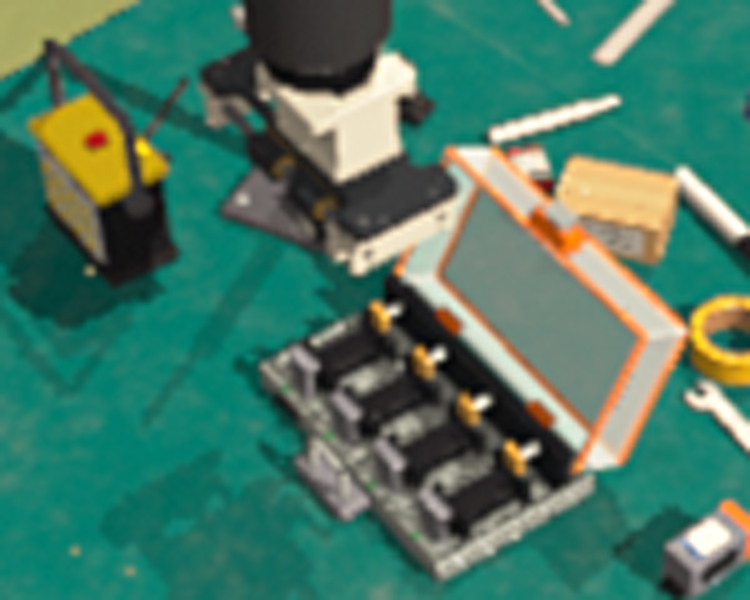

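The fingers are empty: they were still closing when I lifted. The charger is clear and the cover is open. I'll locate the packs again.

```bash
cat >> h.py <<'E'
def find(n="top",skip=True):
    """loose packs: blobs 27..43 mm high right of the charger -> x,y,yaw"""
    p,d=snap(n,"f"); W=world(n,d); m=(W[...,2]>.026)&(W[...,2]<.044)&(W[...,1]<-.14)&(W[...,1]>-.45)&(W[...,0]>.3)&(W[...,0]<.68)&(d>0)
    k,L,s,_=cv2.connectedComponentsWithStats(m.astype(np.uint8),connectivity=4)
    pi=p.astype(int); org=(pi[...,0]-pi[...,2]>70)
    for i in range(1,k):
        if s[i,4]<60: continue
        w=W[L==i]; w=w[w[:,2]>np.percentile(w[:,2],90)-.006]
        (x,y),(a,b),t=cv2.minAreaRect((w[:,:2]*1000).astype(np.float32)); t=t+90 if b>a else t
        o=W[(L==i)&org][:,:2]*1000
        if len(o): 
            v=o.mean(0)-[x,y]
            if v@[np.cos(np.radians(t)),np.sin(np.radians(t))]<0: t+=180
        print(n,i,s[i,4],"x %.1f y %.1f yaw %.1f size %.1f %.1f z %.1f"%(x,y,(t+180)%360-180,a,b,np.median(w[:,2])*1000),"orange",len(o))
E
python3 - <<'E'
from h import *
find("top"); find("scene")
E
```

```text
top 3 193 x 554.1 y -218.6 yaw -4.6 size 28.0 59.9 z 35.3 orange 30
top 4 201 x 551.3 y -342.5 yaw -34.4 size 27.6 60.3 z 35.7 orange 27
top 5 205 x 439.2 y -242.7 yaw -5.8 size 28.5 60.3 z 35.3 orange 30
top 6 212 x 413.9 y -357.0 yaw 2.3 size 59.2 28.2 z 35.7 orange 32
scene 5 151 x 555.7 y -221.5 yaw -6.0 size 28.8 62.4 z 36.3 orange 27
scene 7 169 x 441.2 y -245.1 yaw -7.8 size 29.8 60.2 z 36.2 orange 28
scene 8 168 x 552.5 y -345.1 yaw -32.3 size 29.0 60.6 z 36.6 orange 28
scene 9 186 x 416.5 y -358.8 yaw 1.6 size 60.0 28.2 z 36.5 orange 29
```

```bash
sed -i 's/return plan(\[(P(.09),Q,8.7,1),(P(.012),Q,8.7,2),(P(.012),Q,G,4),(P(.15),Q,G,3)\],start)/return plan([(P(.15),Q,5.5,1),(P(.012),Q,5.5,4),(P(.012),Q,G,5),(P(.15),Q,G,3)],start)/' h.py; python3 - <<'E'
from h import *
s=pick(.4393,-.2430,-6)
E
```

```text
#wp0 n=7
[5.5, 0.08, -4.63, 0.0, 0.0, 0.0, -0.006]
[5.5, 0.1, -4.63, 0.01, 0.0, 0.0, -0.007]
[5.5, 0.14, -4.63, 0.0, 0.0, 0.0, -0.006]
[5.5, 0.16, -4.63, 0.0, 0.0, 0.0, -0.006]
[5.5, 0.2, -4.63, 0.01, 0.0, 0.0, -0.006]
[5.5, 0.22, -4.63, 0.0, 0.0, 0.0, -0.007]
[5.5, 0.25, -4.63, 0.0, 0.0, 0.0, -0.006]
#wp1 n=4
[5.5, 0.0, 0.0, 3.45, 0.0, 0.0, -0.0]
[5.5, 0.0, 0.0, 3.45, 0.0, 0.0, -0.0]
[5.5, 0.0, 0.0, 3.45, 0.0, 0.0, -0.0]
[5.5, 0.0, 0.0, 3.45, 0.0, 0.0, -0.0]
#wp2 n=5
[1.0, 0.0, 0.0, 0.0, 0.0, 0.0, -0.0]
[1.0, 0.0, 0.0, 0.0, 0.0, 0.0, -0.0]
[1.0, 0.0, 0.0, 0.0, 0.0, 0.0, -0.0]
[1.0, 0.0, 0.0, 0.0, 0.0, 0.0, -0.0]
[1.0, 0.0, 0.0, 0.0, 0.0, 0.0, -0.0]
#wp3 n=3
[1.0, 0.0, 0.0, -4.6, 0.0, 0.0, -0.0]
[1.0, 0.0, 0.0, -4.6, 0.0, 0.0, -0.0]
[1.0, 0.0, 0.0, -4.6, 0.0, 0.0, -0.0]
```

>>> move_arm --moves '[5.5,0.08,-4.63,0,0,0,-0.006,5.5,0.1,-4.63,0,0,0,-0.006,5.5,0.14,-4.63,0,0,0,-0.006,5.5,0.16,-4.63,0,0,0,-0.006,5.5,0.2,-4.63,0,0,0,-0.006,5.5,0.22,-4.63,0,0,0,-0.007,5.5,0.25,-4.63,0,0,0,-0.007,5.5,0,0,0,0,0,0]'

```text
clock: 7.2
tool_pos: [0.4379, -0.2468, 0.15]
orientation: [-180.0, -0.0, 173.8]
force: [-0.0, 0.9, -0.2]
opening: 0.0548
gripper_force: 0.0
```

>>> move_arm --moves '[5.5,0,0,3.45,0,0,0,5.5,0,0,3.45,0,0,0,5.5,0,0,3.45,0,0,0,5.5,0,0,3.45,0,0,0,5.5,0,0,0,0,0,0,5.5,0,0,0,0,0,0,1,0,0,0,0,0,0,1,0,0,0,0,0,0]'

```text
clock: 8.0
tool_pos: [0.4398, -0.2423, 0.0126]
orientation: [-180.0, 0.0, 174.1]
force: [-0.3, 0.2, -0.7]
opening: 0.0439
gripper_force: 0.0
```

>>> move_arm --moves '[1,0,0,0,0,0,0,1,0,0,0,0,0,0,1,0,0,0,0,0,0,1,0,0,0,0,0,0,1,0,0,0,0,0,0]'

```text
clock: 8.5
tool_pos: [0.4399, -0.2423, 0.0126]
orientation: [-180.0, 0.0, 174.1]
force: [-1.8, 0.1, 5.5]
opening: 0.028
gripper_force: 30.0
```

>>> move_arm --moves '[1,0,0,-3.5,0,0,0,1,0,0,-4.6,0,0,0,1,0,0,-4.6,0,0,0,1,-0.3,4.64,0,0,0,0.005,1,-0.3,4.64,0,0,0,0.006,1,-0.3,4.64,0,0,0,0.006,1,-0.25,4.64,0,0,0,0.006,1,-0.25,4.64,0,0,0,0.006]'

```text
clock: 9.3
tool_pos: [0.4795, -0.0115, 0.1391]
orientation: [180.0, -0.0, 172.4]
force: [1.7, -0.3, -1.6]
opening: 0.0283
gripper_force: 30.0
```

>>> move_arm --moves '[1,-0.2,4.64,0,0,0,0.006,1,-0.2,4.64,0,0,0,0.006,1,0,0,0,0,0,0,1,0,0,0,0,0,0,1,0,0,0,0,0,0,1,0,0,0,0,0,0]'

```text
clock: 9.9
tool_pos: [0.4961, 0.0771, 0.139]
orientation: [-180.0, -0.0, 171.7]
force: [-0.8, 0.5, -1.2]
opening: 0.0279
gripper_force: 30.0
```

```bash
python3 - <<'E'
from h import *
o=ctrl.get_obs(); print(o["gripper_force"],o["opening"])
insert(0)
E
```

```text
29.999526143074036 0.027943521058982755
#wp0 n=1
[1.0, -0.08, 0.15, 2.9, -0.0, -0.001, 0.0]
#wp1 n=3
[1.0, 0.06, 0.0, 0.66, -0.0, 0.116, 0.0]
[1.0, -0.02, 0.0, 0.65, -0.0, 0.117, 0.0]
[1.0, -0.1, 0.0, 0.65, -0.0, 0.116, 0.0]
#wp2 n=2
[1.0, -0.66, 0.0, 1.82, -0.0, 0.0, 0.0]
[1.0, -0.67, 0.0, 1.83, -0.0, 0.0, 0.0]
#wp3 n=2
[1.0, -0.7, 0.0, -0.26, -0.0, 0.0, 0.0]
[1.0, -0.71, 0.0, -0.25, -0.0, 0.0, 0.0]
#wp4 n=2
[1.0, -0.2, 0.0, 0.22, -0.0, -0.087, 0.0]
[1.0, -0.18, 0.0, 0.25, -0.0, -0.087, 0.0]
#wp5 n=2
[1.0, -0.04, 0.0, 0.29, -0.0, -0.087, 0.0]
[1.0, -0.02, 0.0, 0.29, -0.0, -0.088, 0.0]
#wp6 n=1
[1.0, -0.0, 0.0, 0.1, -0.0, 0.0, 0.0]
#wp7 n=3
[3.4, -0.0, 0.0, -0.0, -0.0, 0.0, 0.0]
[3.4, -0.0, 0.0, -0.0, -0.0, 0.0, 0.0]
[3.4, -0.0, 0.0, -0.0, -0.0, 0.0, 0.0]
#wp8 n=3
[3.4, -0.0, 0.0, -2.37, -0.0, 0.0, 0.0]
[3.4, -0.0, 0.0, -2.36, -0.0, 0.0, 0.0]
[3.4, -0.01, 0.0, -2.37, -0.0, 0.0, 0.0]
```

>>> move_arm --moves '[1,-0.08,0.15,2.9,0,0,0,1,0.06,0,0.65,0,0.116,0,1,-0.02,0,0.65,0,0.117,0,1,-0.1,0,0.65,0,0.116,0,1,0,0,0,0,0,0,1,-0.66,0,1.82,0,0,0,1,-0.67,0,1.82,0,0,0,1,0,0,0,0,0,0]'

```text
clock: 10.7
tool_pos: [0.4942, 0.0786, 0.0504]
orientation: [-179.9, -20.1, 171.6]
force: [-3.3, 0.3, -2.3]
opening: 0.0276
gripper_force: 30.0
```

>>> move_arm --moves '[1,0,0,0,0,0,0]'

```text
clock: 10.8
tool_pos: [0.4949, 0.0789, 0.0523]
orientation: [-179.9, -20.1, 171.7]
force: [-2.2, 0.5, -1.7]
opening: 0.0277
gripper_force: 30.0
```

```bash
python3 - <<'E'
from h import *
o=ctrl.get_obs(); P,Q=inpose(0,-.0064,.0112,20); print(P,Q.as_euler("xyz",degrees=True),o["tool_pos"],o["orientation"],o["force"])
E
```

```text
[0.49540227 0.07869042 0.05150154] [-180.    -20.    171.65] [0.49494611 0.07894031 0.05225762] [-179.94974319  -20.05174943  171.67544591] [-2.23599308  0.50146863 -1.66663409]
```

>>> move_arm --moves '[1,-0.7,0,-0.26,0,0,0,1,-0.7,0,-0.26,0,0,0,1,-0.2,0,0.22,0,-0.087,0,1,-0.18,0,0.25,0,-0.087,0,1,-0.04,0,0.29,0,-0.087,0,1,-0.02,0,0.29,0,-0.088,0,1,0,0,0.1,0,0,0,1,0,0,0,0,0,0]'

```text
clock: 11.6
tool_pos: [0.511, 0.0768, 0.0405]
orientation: [-180.0, -0.1, 171.8]
force: [-7.0, -1.3, 1.1]
opening: 0.028
gripper_force: 30.0
```

>>> move_arm --moves '[1,0,0,0,0,0,0,1,0,0,0,0,0,0]'

```text
clock: 11.8
tool_pos: [0.5115, 0.0767, 0.0404]
orientation: [-180.0, -0.1, 171.7]
force: [-8.4, 0.1, 5.6]
opening: 0.0279
gripper_force: 30.2
```

```bash
python3 - <<'E'
from h import *
o=ctrl.get_obs(); P,Q=inpose(0,.009,-.001,0); print(P,o["tool_pos"],o["orientation"],o["force"])
E
```

```text
[0.51233099 0.0762057  0.039     ] [0.51153061 0.07673924 0.04043062] [-1.79952717e+02 -9.79624053e-02  1.71713499e+02] [-8.37525306  0.05428663  5.5982146 ]
```

>>> move_arm --moves '[3.4,0,0,0,0,0,0,3.4,0,0,0,0,0,0,3.4,0,0,0,0,0,0,3.4,0,0,-1.5,0,0,0,3.4,0,0,-3,0,0,0,3.4,0,0,-3.5,0,0,0,5.5,0,0,-3,0,0,0]'

```text
clock: 12.5
tool_pos: [0.5145, 0.0777, 0.1527]
orientation: [179.9, 0.2, 171.8]
force: [1.3, 0.2, -0.5]
opening: 0.0377
gripper_force: 0.0
```

>>> move_arm --moves '[5.5,0,-4,0,0,0,0,5.5,0,-4.6,0,0,0,0,5.5,0,-4.6,0,0,0,0,5.5,0,0,0,0,0,0]'

```text
clock: 12.9
tool_pos: [0.4939, -0.0571, 0.151]
orientation: [180.0, 0.2, 171.5]
force: [-0.1, 0.3, 0.4]
opening: 0.0549
gripper_force: 0.0
```

```bash
python3 - <<'E'
from h import *
find("scene"); f=proj("scene",ch(0,0,.03)).astype(int)
u,v=f; crop("scene",u-60,v-45,u+60,v+45,6,"c7")
np.savez("scene_c7.npz",**np.load("scene.npz")); find("top")
E
```

```text
scene 3 149 x 556.5 y -222.2 yaw -3.6 size 28.0 62.4 z 36.2 orange 25
scene 5 166 x 553.8 y -343.8 yaw -29.8 size 30.3 59.3 z 36.3 orange 29
scene 6 184 x 414.9 y -358.7 yaw 3.7 size 60.6 28.3 z 35.9 orange 29
top 3 194 x 554.9 y -218.5 yaw -4.9 size 28.4 59.0 z 35.4 orange 29
top 4 198 x 551.9 y -342.6 yaw -33.8 size 27.9 60.5 z 35.5 orange 27
top 5 213 x 414.0 y -356.3 yaw 1.8 size 59.0 28.3 z 35.5 orange 30
```

View pics/c7.png

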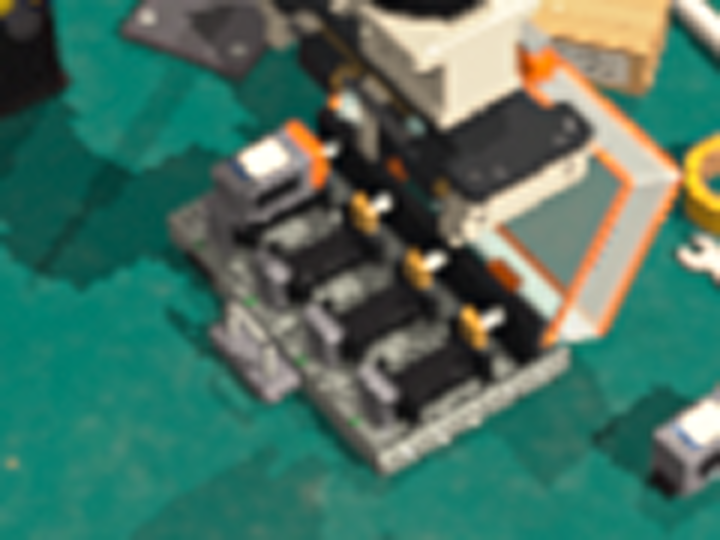

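The pack sits level in bay 0, its front at the lip. I'll measure it and plan the next pick, the pack at (0.555,-0.2185).

```bash
cat >> h.py <<'E'
def seated(n,f=None):
    z=np.load(f or n+".npz"); W=world(n,z["d"]); a=np.radians(CY)
    q=W[...,:2]-CH; X=q[...,0]*np.cos(a)+q[...,1]*np.sin(a)+.006; Y=-q[...,0]*np.sin(a)+q[...,1]*np.cos(a)
    for b in range(4):
        m=(abs(Y-BY[b])<.022)&(abs(X)<.045)&(W[...,2]>.057)&(W[...,2]<.075)
        if m.sum()<30: continue
        A=np.c_[X[m],Y[m],np.ones(m.sum())]; c,*_=np.linalg.lstsq(A,W[...,2][m],rcond=None)
        (x,y),s,t=cv2.minAreaRect(np.c_[X[m],Y[m]].astype(np.float32)*1000)
        print(n,"bay",b,m.sum(),"ctr %.1f %.1f size %s ang %.1f"%(x,y,np.round(s,1),t),"z %.1f slopes %.3f %.3f"%(np.median(W[...,2][m])*1000,c[0],c[1]))
E
python3 - <<'E'
from h import *
seated("scene","scene_c7.npz"); seated("top")
s=pick(.555,-.2185,-4.7)
print(); insert(1,s)
E
```

```text
scene bay 0 124 ctr 4.8 78.7 size [78.7 32.9] ang 0.1 z 63.2 slopes 0.019 0.035
#wp0 n=4
[5.5, -2.08, -3.84, 0.03, 0.0, 0.001, -0.016]
[5.5, -2.02, -3.87, 0.02, 0.0, 0.001, -0.016]
[5.5, -1.96, -3.91, 0.02, 0.001, 0.001, -0.016]
[5.5, -1.9, -3.93, 0.03, -0.0, 0.0, -0.017]
#wp1 n=4
[5.5, 0.0, 0.0, 3.45, -0.0, 0.0, 0.0]
[5.5, 0.0, 0.0, 3.45, -0.0, 0.0, 0.0]
[5.5, 0.0, 0.0, 3.45, -0.0, 0.0, 0.0]
[5.5, 0.01, 0.0, 3.45, -0.0, 0.0, 0.0]
#wp2 n=5
[1.0, -0.0, 0.0, -0.0, -0.0, 0.0, 0.0]
[1.0, -0.0, 0.0, -0.0, -0.0, 0.0, 0.0]
[1.0, -0.0, 0.0, -0.0, -0.0, 0.0, 0.0]
[1.0, -0.0, 0.0, -0.0, -0.0, 0.0, 0.0]
[1.0, -0.0, 0.0, -0.0, -0.0, 0.0, 0.0]
#wp3 n=3
[1.0, -0.0, -0.0, -4.6, -0.0, 0.0, 0.0]
[1.0, -0.01, -0.0, -4.6, -0.0, 0.0, 0.0]
[1.0, -0.0, -0.0, -4.6, -0.0, 0.0, 0.0]

#wp0 n=6
[1.0, 1.42, 3.96, 0.66, -0.0, 0.0, 0.011]
[1.0, 1.47, 3.94, 0.67, -0.0, 0.0, 0.01]
[1.0, 1.51, 3.92, 0.66, -0.0, 0.0, 0.011]
[1.0, 1.54, 3.91, 0.67, -0.0, 0.0, 0.011]
[1.0, 1.6, 3.89, 0.66, -0.0, 0.0, 0.01]
[1.0, 1.63, 3.87, 0.67, -0.0, 0.0, 0.011]
#wp1 n=3
[1.0, 0.06, 0.0, 0.66, -0.0, 0.116, 0.0]
[1.0, -0.02, 0.0, 0.65, -0.0, 0.117, 0.0]
[1.0, -0.1, 0.0, 0.66, -0.0, 0.116, 0.0]
#wp2 n=2
[1.0, -0.66, 0.0, 1.82, -0.0, 0.0, 0.0]
[1.0, -0.67, 0.01, 1.82, -0.0, 0.0, 0.0]
#wp3 n=2
[1.0, -0.7, -0.0, -0.25, -0.0, 0.0, 0.0]
[1.0, -0.71, -0.01, -0.26, -0.0, 0.0, 0.0]
#wp4 n=2
[1.0, -0.2, 0.0, 0.23, -0.0, -0.087, 0.0]
[1.0, -0.18, 0.0, 0.24, -0.0, -0.087, 0.0]
#wp5 n=2
[1.0, -0.04, 0.0, 0.29, -0.0, -0.087, 0.0]
[1.0, -0.02, 0.01, 0.29, -0.0, -0.088, 0.0]
#wp6 n=1
[1.0, -0.0, -0.0, 0.1, -0.0, 0.0, 0.0]
#wp7 n=3
[3.4, -0.0, -0.0, 0.0, -0.0, 0.0, 0.0]
[3.4, -0.0, -0.0, 0.0, -0.0, 0.0, 0.0]
[3.4, -0.0, -0.0, 0.0, -0.0, 0.0, 0.0]
#wp8 n=3
[3.4, -0.0, -0.0, -2.37, -0.0, 0.0, 0.0]
[3.4, -0.0, -0.0, -2.36, -0.0, 0.0, 0.0]
[3.4, -0.01, -0.01, -2.37, -0.0, 0.0, 0.0]
```

```bash
python3 - <<'E'
from h import *
s=pick(.5534,-.2385,-4.7)
I=inpose(1,-.0064,.07,0); print(); s=plan([(*I,1,1)],s)
E
```

```text
#wp0 n=4
[5.5, -2.12, -4.34, 0.03, 0.0, 0.001, -0.016]
[5.5, -2.04, -4.37, 0.02, 0.0, 0.001, -0.016]
[5.5, -1.98, -4.41, 0.02, 0.001, 0.001, -0.016]
[5.5, -1.91, -4.44, 0.03, -0.0, 0.0, -0.017]
#wp1 n=4
[5.5, 0.0, 0.0, 3.45, -0.0, 0.0, 0.0]
[5.5, 0.0, 0.0, 3.45, -0.0, 0.0, 0.0]
[5.5, 0.01, 0.01, 3.45, -0.0, 0.0, 0.0]
[5.5, -0.0, -0.0, 3.45, -0.0, 0.0, 0.0]
#wp2 n=5
[1.0, -0.0, -0.0, -0.0, -0.0, 0.0, 0.0]
[1.0, -0.0, -0.0, -0.0, -0.0, 0.0, 0.0]
[1.0, -0.0, -0.0, -0.0, -0.0, 0.0, 0.0]
[1.0, -0.0, -0.0, -0.0, -0.0, 0.0, 0.0]
[1.0, -0.0, -0.0, -0.0, -0.0, 0.0, 0.0]
#wp3 n=3
[1.0, -0.0, -0.0, -4.6, -0.0, 0.0, 0.0]
[1.0, -0.0, -0.0, -4.6, -0.0, 0.0, 0.0]
[1.0, -0.01, -0.01, -4.6, -0.0, 0.0, 0.0]

#wp0 n=6
[1, 1.42, 4.29, 0.66, -0.0, 0.0, 0.011]
[1, 1.48, 4.28, 0.67, -0.0, 0.0, 0.01]
[1, 1.51, 4.26, 0.66, -0.0, 0.0, 0.011]
[1, 1.56, 4.24, 0.67, -0.0, 0.0, 0.011]
[1, 1.61, 4.23, 0.66, -0.0, 0.0, 0.01]
[1, 1.65, 4.21, 0.67, -0.0, 0.0, 0.011]
```

>>> move_arm --moves '[7.5,-2.1,-4.34,0,0,0,-0.016,7.5,-2.05,-4.38,0,0,0,-0.016,7.5,-2,-4.41,0,0,0,-0.016,7.5,-1.9,-4.44,0,0,0,-0.017,7.5,0,0,0,0,0,0,7.5,0,0,3.45,0,0,0,7.5,0,0,3.45,0,0,0,7.5,0,0,3.45,0,0,0]'

```text
clock: 13.8
tool_pos: [0.5543, -0.2367, 0.0457]
orientation: [-180.0, 0.2, 175.5]
force: [0.2, 0.7, 0.5]
opening: 0.0747
gripper_force: 0.0
```

>>> move_arm --moves '[7.5,0,0,3.45,0,0,0,7.5,0,0,0,0,0,0,7.5,0,0,0,0,0,0,1,0,0,0,0,0,0,1,0,0,0,0,0,0,1,0,0,0,0,0,0,1,0,0,0,0,0,0,1,0,0,0,0,0,0]'

```text
clock: 14.6
tool_pos: [0.5529, -0.2374, 0.0119]
orientation: [180.0, 0.0, 175.5]
force: [0.1, 2.1, 1.5]
opening: 0.0407
gripper_force: 0.9
```

>>> move_arm --moves '[1,0,0,0,0,0,0,1,0,0,0,0,0,0,1,0,0,0,0,0,0]'

```text
clock: 14.9
tool_pos: [0.5527, -0.2375, 0.0117]
orientation: [180.0, 0.0, 175.5]
force: [0.1, 1.7, 2.7]
opening: 0.028
gripper_force: 30.0
```

>>> move_arm --moves '[1,0,0,-3.5,0,0,0,1,0,0,-4.6,0,0,0,1,0,0,-4.6,0,0,0,1,1.42,4.29,0.3,0,0,0.011,1,1.48,4.28,0.3,0,0,0.01,1,1.51,4.26,0.3,0,0,0.011,1,1.56,4.24,0.3,0,0,0.011,1,1.61,4.23,0.3,0,0,0.01]'

```text
clock: 15.7
tool_pos: [0.4975, -0.0168, 0.1232]
orientation: [-180.0, -0.0, 172.4]
force: [1.1, 0.5, -0.6]
opening: 0.0279
gripper_force: 30.0
```

>>> move_arm --moves '[1,1.65,4.2,0.5,0,0,0.011,1,0,0,0,0,0,0,1,0,0,0,0,0,0,1,0,0,0,0,0,0]'

```text
clock: 16.1
tool_pos: [0.4877, 0.0253, 0.1184]
orientation: [-180.0, -0.0, 171.8]
force: [1.0, -0.7, -0.8]
opening: 0.028
gripper_force: 30.0
```

```bash
python3 - <<'E' | head -9
from h import *
o=ctrl.get_obs(); print(o["gripper_force"],o["opening"])
insert(1)
E
```

```text
29.99961107969284 0.028007821728246608
#wp0 n=1
[1.0, -0.16, -0.01, 0.84, -0.0, -0.0, 0.002]
#wp1 n=3
[1.0, 0.06, 0.0, 0.66, -0.0, 0.116, 0.0]
[1.0, -0.02, 0.0, 0.65, -0.0, 0.116, 0.0]
[1.0, -0.1, 0.0, 0.66, -0.0, 0.117, 0.0]
#wp2 n=2
[1.0, -0.66, 0.0, 1.82, -0.0, -0.0, 0.0]
```

>>> move_arm --moves '[1,-0.16,0,0.84,0,0,0.002,1,0.06,0,0.65,0,0.116,0,1,-0.02,0,0.65,0,0.117,0,1,-0.1,0,0.65,0,0.116,0,1,0,0,0,0,0,0,1,-0.66,0,1.82,0,0,0,1,-0.67,0,1.82,0,0,0,1,0,0,0,0,0,0]'

```text
clock: 16.9
tool_pos: [0.4858, 0.0246, 0.0496]
orientation: [-179.9, -20.2, 171.5]
force: [-2.3, 0.7, -2.7]
opening: 0.0281
gripper_force: 30.0
```

>>> move_arm --moves '[1,-0.7,0,-0.26,0,0,0,1,-0.7,0,-0.26,0,0,0,1,-0.2,0,0.22,0,-0.087,0,1,-0.18,0,0.25,0,-0.087,0,1,-0.04,0,0.29,0,-0.087,0,1,-0.02,0,0.29,0,-0.088,0,1,0,0,0.1,0,0,0,1,0,0,0,0,0,0]'

```text
clock: 17.7
tool_pos: [0.5022, 0.0226, 0.0401]
orientation: [-179.9, -0.1, 171.7]
force: [-6.9, -0.6, -0.4]
opening: 0.0276
gripper_force: 30.0
```

```bash
python3 - <<'E'
from h import *
o=ctrl.get_obs(); P,Q=inpose(1,.009,-.001,0); print(P,o["tool_pos"],o["orientation"],o["force"])
E
```

```text
[0.50448913 0.02277813 0.039     ] [0.50217844 0.02256539 0.04013115] [-1.79936837e+02 -9.62310672e-02  1.71676438e+02] [-6.90570691 -0.63159436 -0.40163498]
```

>>> move_arm --moves '[1,-0.1,0,0.1,0,0,0,1,0,0,0,0,0,0,3.4,0,0,0,0,0,0,3.4,0,0,0,0,0,0,3.4,0,0,0,0,0,0,3.4,0,0,-1.5,0,0,0,3.4,0,0,-3,0,0,0,3.4,0,0,-3.5,0,0,0]'

```text
clock: 18.5
tool_pos: [0.5063, 0.0231, 0.1201]
orientation: [180.0, 0.1, 171.7]
force: [0.8, 0.2, 0.1]
opening: 0.0344
gripper_force: 0.0
```

>>> move_arm --moves '[5.5,0,-3,-3,0,0,0,5.5,1,-4.6,0,0,0,0,5.5,1,-4.6,0,0,0,0,5.5,1,-4.6,0,0,0,0,5.5,1,-4,0,0,0,0,5.5,0,0,0,0,0,0]'

```text
clock: 19.1
tool_pos: [0.435, -0.1803, 0.15]
orientation: [-180.0, 0.2, 171.4]
force: [0.0, 0.6, -0.0]
opening: 0.0548
gripper_force: 0.0
```

```bash
python3 - <<'E'
from h import *
find("top"); seated("top"); find("scene"); seated("scene")
f=proj("scene",ch(0,0,.03)).astype(int)
u,v=f; crop("scene",u-60,v-45,u+60,v+45,6,"c8")
print(ctrl.get_obs()["tool_pos"])
E
```

```text
top 3 132 x 559.6 y -347.9 yaw -31.9 size 28.1 42.4 z 35.3 orange 27
top 4 212 x 396.5 y -394.8 yaw 0.9 size 58.3 28.9 z 35.1 orange 29
scene 6 170 x 553.5 y -345.2 yaw -34.9 size 30.2 60.4 z 36.4 orange 28
scene 7 194 x 398.9 y -396.2 yaw 2.2 size 62.4 28.1 z 36.4 orange 29
scene bay 0 126 ctr 3.2 77.4 size [34.9 78.1] ang 85.3 z 63.6 slopes 0.033 0.044
scene bay 1 98 ctr -9.4 24.5 size [31.5 51.4] ang 87.4 z 64.4 slopes 0.019 0.063
[ 0.43659241 -0.17798004  0.14982812]
```

View pics/c8.png

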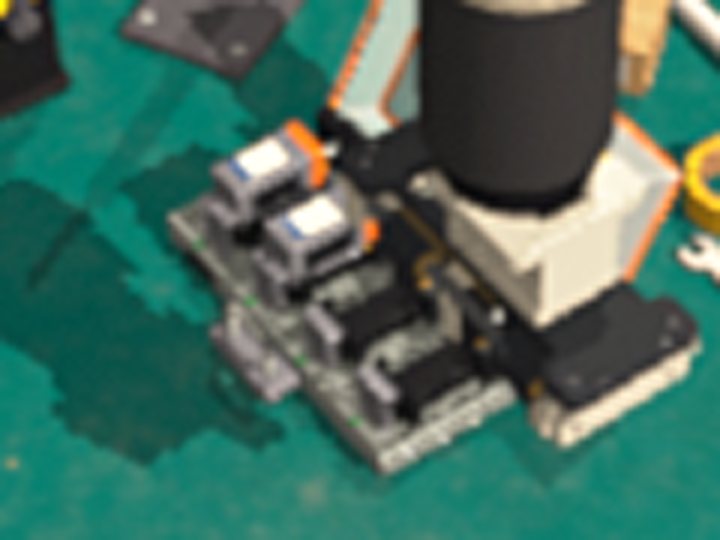

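Packs sit level in bays 0 and 1. The bench pack has been knocked to (0.397,-0.395), and I'll pick that one next for bay 2.

```bash
python3 - <<'E'
from h import *
s=pick(.3968,-.3945,1.2)
I=inpose(2,-.0064,.07,0); print(); s=plan([(*I,1,1)],s)
E
```

```text
#wp0 n=5
[5.5, 0.15, -4.4, -0.0, -0.0, 0.001, -0.034]
[5.5, 0.3, -4.39, -0.01, -0.0, 0.0, -0.034]
[5.5, 0.45, -4.38, -0.0, -0.0, 0.001, -0.033]
[5.5, 0.59, -4.37, -0.0, -0.0, 0.001, -0.034]
[5.5, 0.74, -4.34, -0.01, -0.0, 0.001, -0.034]
#wp1 n=4
[5.5, -0.0, 0.0, 3.45, -0.0, -0.0, 0.0]
[5.5, -0.0, 0.0, 3.45, -0.0, -0.0, 0.0]
[5.5, -0.01, 0.01, 3.45, -0.0, -0.0, 0.0]
[5.5, 0.0, -0.0, 3.45, -0.0, -0.0, 0.0]
#wp2 n=5
[1.0, 0.0, -0.0, 0.0, -0.0, -0.0, 0.0]
[1.0, 0.0, -0.0, 0.0, -0.0, -0.0, 0.0]
[1.0, 0.0, -0.0, 0.0, -0.0, -0.0, 0.0]
[1.0, 0.0, -0.0, 0.0, -0.0, -0.0, 0.0]
[1.0, 0.0, -0.0, 0.0, -0.0, -0.0, 0.0]
#wp3 n=3
[1.0, 0.0, -0.0, -4.6, -0.0, -0.0, 0.0]
[1.0, 0.01, -0.0, -4.6, -0.0, -0.0, 0.0]
[1.0, -0.0, -0.01, -4.6, -0.0, -0.0, 0.0]

#wp0 n=8
[1, -1.15, 4.55, 0.5, -0.0, -0.0, 0.021]
[1, -1.06, 4.58, 0.5, -0.0, -0.0, 0.021]
[1, -0.97, 4.6, 0.5, -0.0, -0.0, 0.021]
[1, -0.86, 4.61, 0.49, -0.0, -0.0, 0.02]
[1, -0.77, 4.64, 0.5, -0.0, -0.0, 0.021]
[1, -0.68, 4.65, 0.5, -0.0, -0.0, 0.021]
[1, -0.58, 4.66, 0.5, -0.0, -0.0, 0.021]
[1, -0.48, 4.67, 0.5, -0.0, -0.0, 0.021]
```

>>> move_arm --moves '[5.5,0.15,-4.4,0,0,0,-0.034,5.5,0.3,-4.4,0,0,0,-0.034,5.5,0.45,-4.38,0,0,0,-0.034,5.5,0.6,-4.37,0,0,0,-0.034,5.5,0.74,-4.34,0,0,0,-0.034,5.5,0,0,0,0,0,0,5.5,0,0,3.45,0,0,0,5.5,0,0,3.45,0,0,0]'

```text
clock: 20.0
tool_pos: [0.3988, -0.3938, 0.0802]
orientation: [-179.9, 0.2, -178.6]
force: [0.3, 0.0, -0.3]
opening: 0.0552
gripper_force: 0.0
```

>>> move_arm --moves '[5.5,0,0,3.45,0,0,0,5.5,0,0,3.45,0,0,0,5.5,0,0,0,0,0,0,1,0,0,0,0,0,0,1,0,0,0,0,0,0,1,0,0,0,0,0,0,1,0,0,0,0,0,0,1,0,0,0,0,0,0]'

```text
clock: 20.8
tool_pos: [0.3971, -0.3936, 0.0109]
orientation: [-180.0, 0.1, -178.6]
force: [1.4, 2.3, 2.9]
opening: 0.0279
gripper_force: 30.0
```

>>> move_arm --moves '[1,0,0,0,0,0,0]'

```text
clock: 20.9
tool_pos: [0.3971, -0.3936, 0.0109]
orientation: [-180.0, 0.1, -178.6]
force: [1.8, 2.6, 2.9]
opening: 0.0278
gripper_force: 30.0
```

>>> move_arm --moves '[1,0,0,-3.5,0,0,0,1,0,0,-4.6,0,0,0,1,0,0,-4.6,0,0,0,1,-1.15,4.55,0.3,0,0,0.021,1,-1.06,4.58,0.3,0,0,0.021,1,-0.97,4.6,0.3,0,0,0.021,1,-0.86,4.61,0.3,0,0,0.02,1,-0.77,4.64,0.3,0,0,0.021]'

```text
clock: 21.7
tool_pos: [0.4482, -0.1628, 0.1223]
orientation: [180.0, -0.0, 175.4]
force: [1.4, -0.6, -1.3]
opening: 0.0277
gripper_force: 30.0
```

>>> move_arm --moves '[1,-0.68,4.65,0.3,0,0,0.021,1,-0.58,4.66,0.3,0,0,0.021,1,-0.48,4.67,0.3,0,0,0.021,1,0,0,0,0,0,0,1,0,0,0,0,0,0,1,0,0,0,0,0,0]'

```text
clock: 22.3
tool_pos: [0.4793, -0.0277, 0.1132]
orientation: [-180.0, -0.1, 171.8]
force: [-0.2, -0.3, -0.6]
opening: 0.0277
gripper_force: 30.0
```

```bash
python3 - <<'E' | head -9
from h import *
o=ctrl.get_obs(); print(o["gripper_force"],o["opening"])
insert(2)
E
```

```text
29.999699592590332 0.02765540812206411
#wp0 n=1
[1.0, -0.22, -0.04, 0.32, -0.0, -0.001, 0.003]
#wp1 n=3
[1.0, 0.06, -0.0, 0.66, -0.0, 0.116, 0.0]
[1.0, -0.02, -0.0, 0.65, -0.0, 0.117, 0.0]
[1.0, -0.1, -0.0, 0.65, -0.0, 0.116, 0.0]
#wp2 n=2
[1.0, -0.66, -0.0, 1.82, -0.0, 0.0, 0.0]
```

>>> move_arm --moves '[1,-0.22,-0.04,0.32,0,0,0.003,1,0.06,0,0.65,0,0.116,0,1,-0.02,0,0.65,0,0.117,0,1,-0.1,0,0.65,0,0.116,0,1,0,0,0,0,0,0,1,-0.66,0,1.82,0,0,0,1,-0.67,0,1.87,0,0,0,1,0,0,0,0,0,0]'

```text
clock: 23.1
tool_pos: [0.478, -0.0287, 0.0497]
orientation: [-179.9, -20.2, 171.5]
force: [-3.5, 0.7, -2.0]
opening: 0.0278
gripper_force: 30.0
```

>>> move_arm --moves '[1,-0.7,0,-0.26,0,0,0,1,-0.75,0,-0.26,0,0,0,1,-0.2,0,0.22,0,-0.087,0,1,-0.2,0,0.25,0,-0.087,0,1,-0.04,0,0.29,0,-0.087,0,1,-0.02,0,0.29,0,-0.088,0,1,0,0,0.15,0,0,0,1,0,0,0,0,0,0]'

```text
clock: 23.9
tool_pos: [0.4949, -0.0309, 0.0391]
orientation: [-179.9, -0.1, 171.7]
force: [-7.1, -2.2, -0.5]
opening: 0.028
gripper_force: 30.0
```

```bash
python3 - <<'E'
from h import *
o=ctrl.get_obs(); P,Q=inpose(2,.009,-.001,0); print(P,o["tool_pos"],o["orientation"],o["force"])
E
```

```text
[ 0.49664727 -0.03064944  0.039     ] [ 0.49488479 -0.0309373   0.03908481] [-1.79935356e+02 -1.31562206e-01  1.71660725e+02] [-7.06352034 -2.20456183 -0.54918983]
```

Same signature as before, so I'll release.

>>> move_arm --moves '[1,-0.1,0,0.1,0,0,0,1,0,0,0,0,0,0,3.4,0,0,0,0,0,0,3.4,0,0,0,0,0,0,3.4,0,0,0,0,0,0,3.4,0,0,-1.5,0,0,0,3.4,0,0,-3,0,0,0,3.4,0,0,-3.5,0,0,0]'

```text
clock: 24.7
tool_pos: [0.4993, -0.0305, 0.1193]
orientation: [180.0, 0.1, 171.7]
force: [1.4, 0.2, 0.2]
opening: 0.0339
gripper_force: 0.0
```

>>> move_arm --moves '[5.5,1,-4,-2.5,0,0,0,5.5,1,-4.6,0,0,0,0,5.5,1,-4.6,0,0,0,0,5.5,0,-4.6,0,0,0,0,5.5,0,0,0,0,0,0,5.5,0,0,0,0,0,0]'

```text
clock: 25.3
tool_pos: [0.4438, -0.2036, 0.1439]
orientation: [-180.0, 0.2, 171.5]
force: [0.1, -0.4, -0.4]
opening: 0.0553
gripper_force: 0.0
```

```bash
python3 - <<'E'
from h import *
find("scene"); seated("scene"); find("top")
print(ctrl.get_obs()["tool_pos"])
s=pick(.552,-.343,-34)
I=inpose(3,-.0064,.07,0); print(); s=plan([(*I,1,1)],s)
E
```

```text
scene 9 169 x 553.5 y -344.1 yaw -36.6 size 31.8 60.2 z 35.9 orange 29
scene bay 0 120 ctr -4.3 81.4 size [62.  33.8] ang 2.0 z 63.4 slopes 0.006 -0.008
scene bay 1 131 ctr -5.8 25.0 size [32.9 59.7] ang 89.7 z 63.5 slopes 0.035 0.062
scene bay 2 123 ctr -4.6 -28.8 size [34.3 62.5] ang 89.1 z 64.1 slopes -0.002 0.062
[ 0.4440176  -0.2019718   0.14340362]
#wp0 n=4
[5.5, -3.18, -3.1, -0.16, 0.0, 0.001, 0.112]
[5.5, -3.51, -2.72, -0.16, 0.0, 0.0, 0.112]
[5.5, -3.79, -2.31, -0.16, 0.0, 0.001, 0.112]
[5.5, -4.03, -1.88, -0.16, 0.0, 0.0, 0.112]
#wp1 n=4
[5.5, 0.0, -0.0, 3.45, 0.0, 0.0, -0.0]
[5.5, 0.0, -0.0, 3.45, 0.0, 0.0, -0.0]
[5.5, 0.0, -0.0, 3.45, 0.0, 0.0, -0.0]
[5.5, 0.01, -0.0, 3.45, 0.0, 0.0, -0.0]
#wp2 n=5
[1.0, -0.0, -0.0, -0.0, 0.0, 0.0, -0.0]
[1.0, -0.0, -0.0, -0.0, 0.0, 0.0, -0.0]
[1.0, -0.0, -0.0, -0.0, 0.0, 0.0, -0.0]
[1.0, -0.0, -0.0, -0.0, 0.0, 0.0, -0.0]
[1.0, -0.0, -0.0, -0.0, 0.0, 0.0, -0.0]
#wp3 n=3
[1.0, -0.0, 0.0, -4.6, 0.0, 0.0, -0.0]
[1.0, -0.0, 0.0, -4.6, 0.0, 0.0, -0.0]
[1.0, -0.01, 0.0, -4.6, 0.0, 0.0, -0.0]

#wp0 n=6
[1, 3.52, 2.88, 0.67, 0.0, 0.0, -0.075]
[1, 3.29, 3.13, 0.66, 0.0, 0.0, -0.074]
[1, 3.05, 3.37, 0.67, 0.0, 0.0, -0.075]
[1, 2.8, 3.59, 0.67, 0.0, 0.0, -0.074]
[1, 2.51, 3.78, 0.66, 0.0, 0.0, -0.075]
[1, 2.23, 3.96, 0.67, 0.0, 0.0, -0.075]
```

>>> move_arm --moves '[5.5,-3.18,-3.1,-0.16,0,0,0.112,5.5,-3.5,-2.7,-0.16,0,0,0.112,5.5,-3.8,-2.3,-0.16,0,0,0.112,5.5,-4,-1.88,-0.16,0,0,0.112,5.5,0,0,0,0,0,0,5.5,0,0,3.45,0,0,0,5.5,0,0,3.45,0,0,0,5.5,0,0,3.45,0,0,0]'

```text
clock: 26.2
tool_pos: [0.5523, -0.3412, 0.0448]
orientation: [180.0, 0.1, 146.2]
force: [0.8, 0.0, 0.1]
opening: 0.0551
gripper_force: 0.0
```

>>> move_arm --moves '[5.5,0,0,3.4,0,0,0,5.5,0,0,0,0,0,0,1,0,0,0,0,0,0,1,0,0,0,0,0,0,1,0,0,0,0,0,0,1,0,0,0,0,0,0,1,0,0,0,0,0,0,1,0,0,0,0,0,0]'

```text
clock: 27.0
tool_pos: [0.5513, -0.3425, 0.0118]
orientation: [180.0, 0.0, 146.0]
force: [-0.2, 2.6, 3.4]
opening: 0.0278
gripper_force: 30.0
```

>>> move_arm --moves '[1,0,0,0,0,0,0]'

```text
clock: 27.1
tool_pos: [0.5514, -0.3425, 0.0118]
orientation: [180.0, 0.0, 146.0]
force: [0.1, 3.8, 5.1]
opening: 0.0278
gripper_force: 30.0
```

>>> move_arm --moves '[1,0,0,-3.5,0,0,0,1,0,0,-4.6,0,0,0,1,0,0,-4.6,0,0,0,1,3.52,2.88,0.3,0,0,-0.075,1,3.29,3.13,0.3,0,0,-0.075,1,3.05,3.37,0.3,0,0,-0.075,1,2.8,3.59,0.3,0,0,-0.075,1,2.5,3.78,0.3,0,0,-0.075]'

```text
clock: 27.9
tool_pos: [0.4846, -0.1239, 0.123]
orientation: [-180.0, -0.0, 167.6]
force: [1.1, 1.4, -0.9]
opening: 0.0277
gripper_force: 30.0
```

>>> move_arm --moves '[1,2.2,3.96,0.3,0,0,-0.075,1,0,0,0,0,0,0,1,0,0,0,0,0,0,1,0,0,0,0,0,0,1,0,0,0,0,0,0]'

```text
clock: 28.4
tool_pos: [0.4729, -0.0826, 0.1202]
orientation: [-180.0, -0.0, 171.7]
force: [0.2, -0.2, -0.6]
opening: 0.0282
gripper_force: 30.0
```

```bash
python3 - <<'E' | head -9
from h import *
o=ctrl.get_obs(); print(o["gripper_force"],o["opening"])
insert(3)
E
```

```text
29.99983459711075 0.028173707632159168
#wp0 n=1
[1.0, -0.06, 0.09, 1.02, -0.0, -0.0, 0.001]
#wp1 n=3
[1.0, 0.06, -0.0, 0.66, -0.0, 0.116, -0.0]
[1.0, -0.02, -0.0, 0.65, -0.0, 0.117, -0.0]
[1.0, -0.09, -0.0, 0.66, 0.0, 0.116, -0.001]
#wp2 n=2
[1.0, -0.67, -0.0, 1.82, -0.0, -0.0, 0.0]
```

>>> move_arm --moves '[1,-0.06,0.07,1.02,0,0,0.001,1,0.06,0,0.65,0,0.116,0,1,-0.02,0,0.65,0,0.117,0,1,-0.1,0,0.65,0,0.116,0,1,0,0,0,0,0,0,1,-0.66,0,1.82,0,0,0,1,-0.67,0,1.85,0,0,0,1,0,0,0,0,0,0]'

```text
clock: 29.2
tool_pos: [0.4693, -0.0814, 0.0493]
orientation: [-179.9, -20.2, 171.6]
force: [-2.4, -0.8, -1.2]
opening: 0.0279
gripper_force: 30.0
```

>>> move_arm --moves '[1,-0.7,0,-0.26,0,0,0,1,-0.75,0,-0.26,0,0,0,1,-0.2,0,0.22,0,-0.087,0,1,-0.2,0,0.25,0,-0.087,0,1,-0.04,0,0.29,0,-0.087,0,1,-0.02,0,0.29,0,-0.088,0,1,0,0,0.15,0,0,0,1,0,0,0,0,0,0]'

```text
clock: 30.0
tool_pos: [0.4858, -0.0839, 0.0393]
orientation: [-179.9, -0.2, 171.7]
force: [-9.6, 1.2, 7.1]
opening: 0.0274
gripper_force: 30.0
```

```bash
python3 - <<'E'
from h import *
o=ctrl.get_obs(); P,Q=inpose(3,.009,-.001,0); print(P,o["tool_pos"],o["orientation"],o["force"])
E
```

```text
[ 0.48880541 -0.08407701  0.039     ] [ 0.48578952 -0.08385932  0.03926993] [-179.94480643   -0.18441178  171.71078738] [-9.60692764  1.16220854  7.06768   ]
```

>>> move_arm --moves '[1,-0.2,0,0.05,0,0,0,1,0,0,0,0,0,0,1,0,0,0,0,0,0,3.4,0,0,0,0,0,0,3.4,0,0,0,0,0,0,3.4,0,0,0,0,0,0,3.4,0,0,-1.5,0,0,0,3.4,0,0,-3,0,0,0]'

```text
clock: 30.8
tool_pos: [0.4907, -0.0839, 0.083]
orientation: [-180.0, -0.1, 171.7]
force: [0.9, 0.3, 0.4]
opening: 0.0344
gripper_force: 0.0
```

>>> move_arm --moves '[3.4,0,0,-3.5,0,0,0,3.4,4.5,0,-2,0,0,0,3.4,3,-4.5,0,0,0,0,3.4,0,-4.9,0,0,0,0,0,0,-4.9,0,0,0,0,0,0,-4.9,0,0,0,0,0,0,0,0,0,0,0,0,0,0,0,0,0,0]'

```text
clock: 31.6
tool_pos: [0.3922, -0.2615, 0.1389]
orientation: [-180.0, 0.1, 171.5]
force: [0.2, 0.0, -0.7]
opening: 0.0077
gripper_force: 0.0
```

```bash
python3 - <<'E'
from h import *
snap("scene","x"); seated("scene"); snap("top","y"); seated("top")
f=proj("scene",ch(0,0,.03)).astype(int)
u,v=f; crop("scene",u-55,v-45,u+55,v+45,7,"c9")
print(ctrl.get_obs()["tool_pos"])
E
```

```text
scene bay 0 119 ctr -4.0 81.5 size [34.  61.2] ang 88.5 z 63.9 slopes 0.039 0.016
scene bay 1 125 ctr -5.3 25.3 size [32.  60.2] ang 86.3 z 64.6 slopes 0.025 -0.002
scene bay 2 134 ctr 3.1 -29.5 size [30.9 78.8] ang 89.5 z 63.9 slopes 0.010 0.070
top bay 0 205 ctr 3.8 82.4 size [28.2 81.7] ang 89.5 z 63.7 slopes 0.003 0.003
top bay 1 189 ctr -7.0 27.5 size [27.6 60.5] ang 88.6 z 63.4 slopes 0.020 0.004
[ 0.39256572 -0.2596767   0.1386639 ]
```

View pics/c9.png

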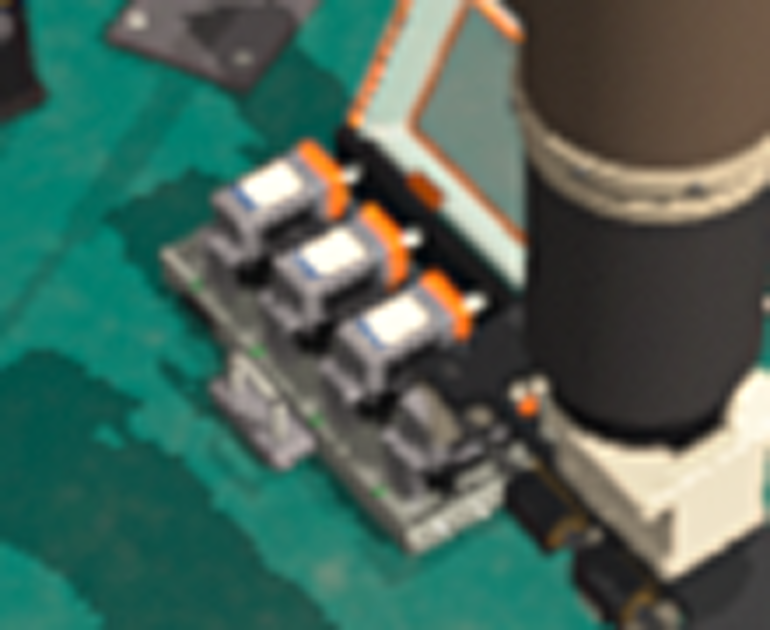

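>>> move_arm --moves '[0,1,-4.8,0,0,0,0,0,1,-4.8,0,0,0,0,0,0,-4.8,0,0,0,0,0,0,-4.8,0,0,0,0,0,0,-4.8,0,0,0,0,0,0,0,0,0,0,0]'

```text
clock: 32.3
tool_pos: [0.3384, -0.4979, 0.1377]
orientation: [-179.9, 0.0, 171.7]
force: [-0.9, 1.5, -0.9]
opening: 0.0004
gripper_force: 0.0
```

```bash
python3 - <<'E'
from h import *
snap("scene","x"); seated("scene"); snap("top","y"); seated("top")
cv2.imwrite("pics/d1.png",np.vstack([cv2.resize(np.load(n+".npz")["p"][v-30:v+30,u-50:u+50,::-1],None,fx=5,fy=5,interpolation=cv2.INTER_CUBIC) for n in("scene","top") for u,v in [proj(n,ch(-.01,0,.03)).astype(int)]]))
z=np.load("top.npz"); W=world("top",z["d"]); a=np.radians(CY)
for b in range(4):
    out=[]
    for x in np.arange(-.085,.07,.003):
        u,v=np.round(proj("top",ch(x-.006,BY[b],.045))).astype(int); w=W[v,u]; q=w[:2]-CH
        out.append((round(1000*(q[0]*np.cos(a)+q[1]*np.sin(a)+.006)),round(w[2]*1000)))
    print(b,out)
E
```

```text
scene bay 0 119 ctr 5.5 78.9 size [33.6 77.5] ang 86.8 z 64.2 slopes 0.008 0.004
scene bay 1 128 ctr 4.6 27.1 size [35.1 79.2] ang 88.9 z 63.4 slopes 0.037 0.029
scene bay 2 131 ctr -4.6 -28.8 size [63.2 31.6] ang 1.9 z 63.7 slopes 0.001 0.035
scene bay 3 140 ctr 4.0 -81.7 size [82.4 35.1] ang 6.9 z 63.7 slopes -0.006 0.028
top bay 0 206 ctr 3.9 82.4 size [81.9 28.4] ang 0.5 z 63.5 slopes 0.016 -0.001
top bay 1 200 ctr -5.7 27.2 size [28.  62.5] ang 89.2 z 63.5 slopes 0.021 -0.001
top bay 2 203 ctr -6.9 -26.6 size [28.4 60.3] ang 89.5 z 63.2 slopes 0.003 -0.038
top bay 3 203 ctr -5.6 -80.2 size [63.5 27.9] ang 0.1 z 63.3 slopes -0.016 -0.037
0 [(-84, 3), (-81, -1), (-78, -7), (-75, 5), (-72, -1), (-69, 0), (-66, 4), (-63, 3), (-60, 22), (-57, 23), (-54, 18), (-51, 14), (-48, 14), (-46, 42), (-43, 41), (-40, 43), (-37, 38), (-35, 59), (-32, 64), (-30, 66), (-27, 61), (-23, 62), (-20, 59), (-18, 65), (-15, 65), (-12, 60), (-9, 64), (-6, 64), (-3, 61), (0, 66), (3, 66), (6, 66), (9, 64), (12, 63), (15, 66), (18, 66), (20, 66), (25, 50), (27, 54), (32, 47), (34, 47), (38, 46), (41, 42), 
[... 1023 characters left out ...]
22, 61), (25, 56), (28, 55), (32, 45), (35, 44), (38, 46), (41, 44), (44, 50), (46, 50), (49, 51), (52, 53), (60, 13), (64, 9), (66, 15), (67, 32), (71, 25)]
3 [(-84, 0), (-81, 2), (-78, 3), (-75, 2), (-71, 1), (-68, -4), (-66, -2), (-63, 0), (-60, 27), (-57, 20), (-54, 12), (-51, 18), (-48, 22), (-46, 46), (-43, 44), (-40, 45), (-37, 35), (-36, 64), (-32, 67), (-30, 66), (-27, 65), (-24, 65), (-21, 65), (-18, 62), (-15, 65), (-12, 65), (-9, 62), (-6, 62), (-3, 63), (-95, 1272), (2, 66), (5, 63), (9, 62), (12, 63), (15, 62), (18, 61), (21, 60), (24, 53), (27, 54), (32, 39), (34, 50), (37, 47), (40, 48), (42, 52), (45, 51), (48, 53), (51, 52), (57, 33), (59, 41), (62, 36), (66, 32), (69, 31)]
```

View pics/d1.png

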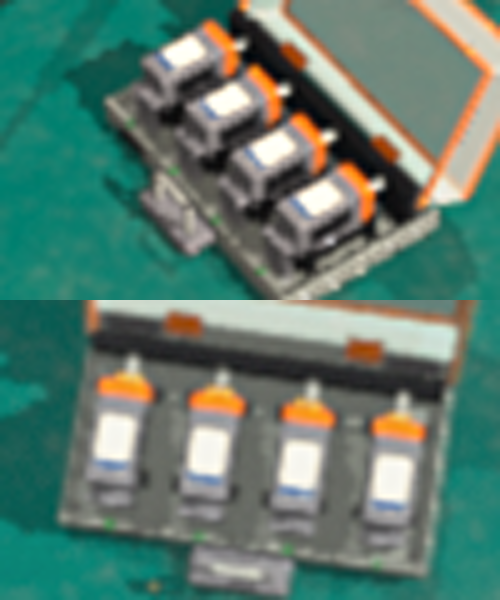

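All four packs sit level and in line. The rail and lip measurements put the charger about 5.5 mm nearer than my estimate, so I'll correct that and plan the closing push.

```bash
python3 - <<'E'
from h import *
c=ch(-.0055,.0007,0); print(c)
s=open("h.py").read().replace("CH=np.array([.4976,-.0035])","CH=np.array([%.4f,%.4f])"%(c[0],c[1])); open("h.py","w").write(s)
E
python3 - <<'E'
from h import *
Q=down(180+CY); H=.062
s=plan([(np.array([.5,-.42,.17]),Q,0,1),(np.array([.66,-.30,.17]),Q,0,1),(ch(H+.125,-.05,.116),Q,0,1),(ch(H+.125,-.05,.116),Q,0,2)])
print();s=plan([(ch(H+.09,-.05,.116),Q,0,3),(ch(H-.010,-.05,.116),Q,0,8)],s)
E
```

```text
[ 0.49225996 -0.00200871  0.        ]
#wp0 n=4
[0, -3.73, 2.42, -0.81, 0.0, -0.0, 0.0]
[0, -3.73, 2.41, -0.81, 0.0, -0.0, 0.001]
[0, -3.73, 2.42, -0.81, 0.0, -0.0, 0.0]
[0, -3.72, 2.42, -0.81, 0.0, -0.0, 0.001]
#wp1 n=5
[0, -2.82, 2.84, -0.0, 0.0, -0.0, -0.0]
[0, -2.81, 2.84, -0.0, 0.0, -0.0, -0.0]
[0, -2.82, 2.84, -0.0, 0.0, -0.0, -0.0]
[0, -2.82, 2.84, -0.0, 0.0, -0.0, -0.0]
[0, -2.82, 2.84, -0.0, 0.0, -0.0, -0.0]
#wp2 n=5
[0, 0.45, 4.41, 1.08, 0.0, -0.0, -0.0]
[0, 0.44, 4.41, 1.08, 0.0, -0.0, -0.0]
[0, 0.45, 4.41, 1.08, 0.0, -0.0, -0.0]
[0, 0.44, 4.41, 1.08, 0.0, -0.0, -0.0]
[0, 0.45, 4.41, 1.08, 0.0, -0.0, -0.0]
#wp3 n=2
[0, -0.0, -0.0, 0.0, 0.0, -0.0, -0.0]
[0, -0.0, -0.0, 0.0, 0.0, -0.0, -0.0]

#wp0 n=3
[0, 1.17, -0.0, 0.0, 0.0, -0.0, -0.0]
[0, 1.16, -0.0, 0.0, 0.0, -0.0, -0.0]
[0, 1.17, -0.0, 0.0, 0.0, -0.0, -0.0]
#wp1 n=8
[0, 1.25, -0.0, 0.0, 0.0, -0.0, -0.0]
[0, 1.25, -0.0, 0.0, 0.0, -0.0, -0.0]
[0, 1.25, -0.0, 0.0, 0.0, -0.0, -0.0]
[0, 1.25, -0.0, 0.0, 0.0, -0.0, -0.0]
[0, 1.25, -0.0, 0.0, 0.0, -0.0, -0.0]
[0, 1.25, -0.0, 0.01, 0.0, -0.0, -0.0]
[0, 1.25, -0.0, -0.0, 0.0, -0.0, -0.0]
[0, 1.25, -0.01, -0.0, 0.0, -0.0, -0.0]
```

>>> move_arm --moves '[0,-3.73,2.42,-0.8,0,0,0,0,-3.73,2.42,-0.8,0,0,0,0,-3.73,2.42,-0.8,0,0,0,0,-3.73,2.42,-0.8,0,0,0,0,-2.82,2.84,0,0,0,0,0,-2.82,2.84,0,0,0,0,0,-2.82,2.84,0,0,0,0,0,-2.82,2.84,0,0,0,0]'

```text
clock: 33.2
tool_pos: [0.6291, -0.3197, 0.1708]
orientation: [180.0, 0.0, 171.9]
force: [-0.2, -0.0, 0.7]
opening: 0.0001
gripper_force: 0.0
```

>>> move_arm --moves '[0,-2.82,2.84,0,0,0,0,0,0.45,4.41,1.08,0,0,0,0,0.45,4.41,1.08,0,0,0,0,0.45,4.41,1.08,0,0,0,0,0.45,4.41,1.08,0,0,0,0,0.45,4.41,1.08,0,0,0,0,0,0,0,0,0,0,0,0,0,0,0,0,0]'

```text
clock: 34.0
tool_pos: [0.6684, -0.0747, 0.1164]
orientation: [180.0, 0.0, 172.0]
force: [-0.1, 0.0, -0.3]
opening: 0.0007
gripper_force: 0.0
```

>>> move_arm --moves '[0,1.17,0,0,0,0,0,0,1.17,0,0,0,0,0,0,1.17,0,0,0,0,0,0,1.25,0,0,0,0,0,0,1.25,0,0,0,0,0]'

```text
clock: 34.5
tool_pos: [0.6145, -0.0704, 0.1208]
orientation: [179.9, 0.8, 171.8]
force: [13.5, -3.1, 7.0]
opening: 0.0006
gripper_force: 4.9
```

```bash
python3 - <<'E'
from h import *
snap("scene","x2"); u,v=proj("scene",ch(.06,-.02,.12)).astype(int); crop("scene",u-70,v-50,u+70,v+50,5,"c10")
o=ctrl.get_obs(); print(o["tool_pos"],o["force"],o["moment"]); a=np.radians(CY); q=o["tool_pos"][:2]-CH; print(q[0]*np.cos(a)+q[1]*np.sin(a)-.062)
E
```

```text
[ 0.61080929 -0.07017153  0.11977632] [1.90612971 0.58913583 2.0806296 ] [-0.0233354  -0.81848224 -0.11095244]
0.06515287532319536
```

View pics/c10.png

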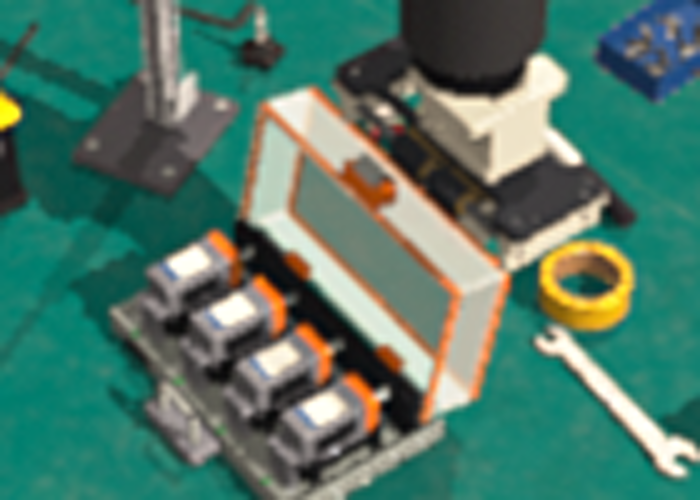

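>>> move_arm --moves '[0,0.9,0,0,0,0,0,0,0.9,0,0,0,0,0,0,0.9,0,0,0,0,0,0,0.9,0,0,0,0,0,0,0.9,0,0,0,0,0,0,0.9,0,0,0,0,0,0,0.9,0,0,0,0,0,0,0,0,0,0,0,0]'

```text
clock: 35.35
tool_pos: [0.545, -0.0609, 0.1161]
orientation: [180.0, -0.1, 171.7]
force: [0.7, 1.1, 1.4]
opening: 0.0001
gripper_force: 0.5
```

```bash
cat >> h.py <<'E'
def cover(n="scene"):
    p,d=snap(n,"cv"); W=world(n,d); a=np.radians(CY); q=W[...,:2]-CH
    X=q[...,0]*np.cos(a)+q[...,1]*np.sin(a)-.062; Y=-q[...,0]*np.sin(a)+q[...,1]*np.cos(a)
    pi=p.astype(int); m=(pi[...,0]-pi[...,2]>90)&(pi[...,1]<150)&(abs(abs(Y)-.09)<.02)&(W[...,2]>.07)&(abs(X)<.15)
    for sgn in(1,-1):
        k=m&(Y*sgn>0)
        if k.sum(): i=np.argsort(W[...,2][k])[-6:]; print("cover",sgn,k.sum(),"top orange x,z rel hinge",(X[k][i].mean()*1000).round(1),(W[...,2][k][i].mean()*1000-32).round(1),"min x",(np.percentile(X[k],3)*1000).round(1))
E
python3 - <<'E'
from h import *
cover()
o=ctrl.get_obs(); print(o["force"])
Q=down(180+CY); H=.062
s=plan([(ch(H+.02,-.04,.165),Q,0,1),(ch(H-.045,0,.165),Q,0,2)])
arc=lambda t:(ch(H-.104*np.cos(t)+.036*np.sin(t),0,.032+.104*np.sin(t)+.036*np.cos(t)+.008),Q,0,1)
for t in (50,45,40,35,30,25,20,15,10,7,5): print(t,arc(np.radians(t))[0])
s=plan([arc(np.radians(t)) for t in (50,45,40,35,30,25,20,15,10)],s)
E
```

```text
cover 1 29 top orange x,z rel hinge -38.4 119.8 min x -74.9
cover -1 29 top orange x,z rel hinge -39.3 117.7 min x -77.8
[-0.22738219 -0.23963988  0.91592999]
#wp0 n=2
[0, -1.04, 0.53, -2.46, -0.0, -0.001, 0.001]
[0, -1.05, 0.53, -2.46, -0.0, -0.0, 0.0]
#wp1 n=2
[0, 3.25, 2.0, 0.0, -0.0, -0.0, 0.0]
[0, 3.25, 2.0, 0.0, -0.0, -0.0, 0.0]
50 [ 0.51478676 -0.00530051  0.14280898]
45 [ 0.50606921 -0.00402098  0.13899495]
40 [ 0.49771373 -0.0027946   0.13442751]
35 [ 0.4897839  -0.0016307   0.12914142]
30 [ 0.48234007 -0.00053813  0.12317691]
25 [4.75438900e-01 4.74797665e-04 1.16579380e-01]
20 [0.46913291 0.00140036 0.10939903]
15 [0.46347009 0.00223153 0.10169051]
10 [0.45849354 0.00296196 0.09351249]
7 [0.45585299 0.00334953 0.08840607]
5 [0.45424113 0.00358611 0.08492721]
#wp0 n=1
[0, -0.57, 0.0, 2.22, -0.0, -0.0, 0.0]
#wp1 n=1
[0, 0.88, 0.0, 0.38, -0.0, -0.0, 0.0]
#wp2 n=1
[0, 0.84, 0.0, 0.46, -0.0, -0.0, 0.0]
#wp3 n=1
[0, 0.8, 0.0, 0.53, -0.0, -0.0, 0.0]
#wp4 n=1
[0, 0.75, 0.0, 0.6, -0.0, -0.0, 0.0]
#wp5 n=1
[0, 0.7, 0.0, 0.66, -0.0, -0.0, 0.0]
#wp6 n=1
[0, 0.64, 0.0, 0.72, -0.0, -0.0, 0.0]
#wp7 n=1
[0, 0.57, 0.0, 0.77, -0.0, -0.0, 0.0]
#wp8 n=1
[0, 0.5, 0.0, 0.81, -0.0, -0.0, 0.0]
```

>>> move_arm --moves '[0,0.9,0,0,0,0,0,0,0.9,0,0,0,0,0,0,0.9,0,0,0,0,0,0,0,0,0,0,0,0,0,-1.5,0,-2.5,0,0,0,0,0,0,-2.9,0,0,0,0,0,0,0,0,0,0]'

```text
clock: 36.1
tool_pos: [0.537, -0.0589, 0.1734]
orientation: [179.9, 0.3, 171.8]
force: [0.7, -0.2, 0.0]
opening: 0.0002
gripper_force: 0.0
```

```bash
python3 - <<'E'
from h import *
cover()
o=ctrl.get_obs(); print(o["force"],o["tool_pos"])
Q=down(180+CY); H=.062
arc=lambda t:(ch(H-.104*np.cos(t)+.036*np.sin(t),0,.032+.104*np.sin(t)+.036*np.cos(t)+.008),Q,0,1)
P=arc(np.radians(40))[0]; P[2]=.165
s=plan([(P,Q,0,2)]+[arc(np.radians(t)) for t in (40,35,30,25,20,15,10)])
E
```

```text
cover 1 25 top orange x,z rel hinge -67.7 103.5 min x -97.0
cover -1 39 top orange x,z rel hinge -72.1 104.3 min x -98.2
[ 1.04991992  0.60445266 -0.24995872] [ 0.53582514 -0.05876941  0.17148001]
#wp0 n=2
[0, 2.29, 2.5, 0.32, 0.0, 0.001, 0.001]
[0, 2.29, 2.49, 0.32, 0.001, 0.002, 0.001]
#wp1 n=1
[0, -0.0, -0.0, 3.06, -0.0, -0.0, -0.0]
#wp2 n=1
[0, 0.8, -0.0, 0.53, -0.0, -0.0, -0.0]
#wp3 n=1
[0, 0.75, -0.0, 0.6, -0.0, -0.0, -0.0]
#wp4 n=1
[0, 0.7, -0.0, 0.66, -0.0, -0.0, -0.0]
#wp5 n=1
[0, 0.64, -0.0, 0.72, -0.0, -0.0, -0.0]
#wp6 n=1
[0, 0.57, -0.0, 0.77, -0.0, -0.0, -0.0]
#wp7 n=1
[0, 0.5, -0.0, 0.81, -0.0, -0.0, -0.0]
```

>>> move_arm --moves '[0,2.3,2.5,0.3,0,0,0,0,2.3,2.5,0.3,0,0,0,0,0,0,1.5,0,0,0,0,0,0,1.5,0,0,0,0,0.8,0,0.53,0,0,0,0,0.75,0,0.6,0,0,0,0,0.7,0,0.66,0,0,0,0,0.64,0,0.72,0,0,0]'

```text
clock: 36.95
tool_pos: [0.4674, 0.0012, 0.1086]
orientation: [180.0, 0.0, 171.7]
force: [0.9, 0.7, -0.0]
opening: 0.0003
gripper_force: 0.2
```

>>> move_arm --moves '[0,0.57,0,0.77,0,0,0,0,0.5,0,0.81,0,0,0,0,0.25,0,0.5,0,0,0,0,0,0,0,0,0,0]'

```text
clock: 37.35
tool_pos: [0.4545, 0.0031, 0.0875]
orientation: [-180.0, -0.1, 171.7]
force: [0.3, -0.1, 0.4]
opening: 0.0005
gripper_force: 0.0
```

>>> move_arm --moves '[0,0.1,0,0.3,0,0,0,0,0,0,0.3,0,0,0,0,0,0,0.2,0,0,0,0,0,0,0,0,0,0]'

```text
clock: 37.75
tool_pos: [0.4539, 0.0033, 0.0799]
orientation: [-180.0, -0.0, 171.7]
force: [0.5, 0.3, -0.4]
opening: 0.0007
gripper_force: 0.0
```

>>> move_arm --moves '[0,0,0,0.2,0,0,0,0,0,0,0.2,0,0,0,0,0,0,0,0,0,0,0,0,0,0,0,0,0]'

```text
clock: 38.15
tool_pos: [0.4541, 0.0033, 0.0759]
orientation: [-180.0, -0.0, 171.7]
force: [-0.4, 0.1, -0.5]
opening: 0.0003
gripper_force: 0.0
```

```bash
python3 - <<'E'
from h import *
cover("top"); cover()
z=np.load("scene.npz"); W=world("scene",z["d"])
for y in (.09,-.09):
  for x in (-.04,-.02,0,.03,.06):
    u,v=np.round(proj("scene",ch(x,y,.07))).astype(int); print(y,x,W[v,u].round(3), ch(x,y,.07).round(3))
u,v=proj("scene",ch(0,0,.05)).astype(int); crop("scene",u-70,v-50,u+70,v+50,5,"c11")
E
```

```text
cover 1 7 top orange x,z rel hinge -25.0 40.1 min x -50.9
cover -1 3 top orange x,z rel hinge -82.4 39.8 min x -117.1
cover 1 4 top orange x,z rel hinge -112.1 40.6 min x -115.7
cover -1 15 top orange x,z rel hinge -50.6 128.9 min x -116.9
0.09 -0.04 [0.422 0.034 0.15 ] [0.466 0.093 0.07 ]
0.09 -0.02 [0.431 0.022 0.161] [0.486 0.09  0.07 ]
0.09 0 [ 0.414 -0.024  0.223] [0.505 0.087 0.07 ]
0.09 0.03 [ 0.431 -0.038  0.238] [0.535 0.083 0.07 ]
0.09 0.06 [ 0.458 -0.04   0.234] [0.565 0.078 0.07 ]
-0.09 -0.04 [ 0.44  -0.082  0.064] [ 0.44  -0.085  0.07 ]
-0.09 -0.02 [ 0.457 -0.089  0.071] [ 0.459 -0.088  0.07 ]
-0.09 0 [ 0.478 -0.091  0.071] [ 0.479 -0.091  0.07 ]
-0.09 0.03 [ 0.507 -0.096  0.071] [ 0.509 -0.095  0.07 ]
-0.09 0.06 [ 0.536 -0.105  0.075] [ 0.539 -0.1    0.07 ]
```

View pics/c11.png

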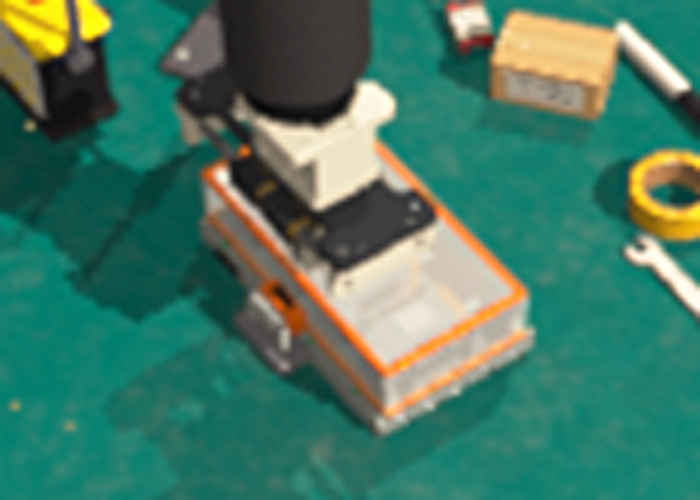

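The cover looks flat and shut. I'll press a little more to confirm that it's latched.

>>> move_arm --moves '[0,0,0,0.2,0,0,0,0,0,0,0,0,0,0]'

```text
clock: 38.45
tool_pos: [0.4544, 0.0034, 0.0752]
orientation: [180.0, 0.0, 171.8]
force: [-5.0, 0.5, 15.3]
opening: 0.0005
gripper_force: 7.8
```

>>> move_arm --moves '[0,0,0,0.15,0,0,0,0,0,0,0,0,0,0,0,0,0,0,0,0,0]'

```text
clock: 38.75
tool_pos: [0.4544, 0.0034, 0.0749]
orientation: [180.0, 0.1, 171.8]
force: [-13.1, 2.6, 34.9]
opening: 0.0004
gripper_force: 17.0
```

>>> move_arm --moves '[0,0,0,-2,0,0,0,0,0,0,-4.9,0,0,0,0,0,0,-4.9,0,0,0,5,0,0,-4.9,0,0,0,5,0,0,0,0,0,0]'

```text
clock: 39.25
tool_pos: [0.4575, 0.004, 0.2465]
orientation: [179.7, 0.6, 171.8]
force: [0.9, 0.2, -0.6]
opening: 0.0112
gripper_force: 0.0
```

```bash
python3 - <<'E'
from h import *
for n in("top","scene"):
    p,d=snap(n,"l"+n); W=world(n,d)
    m=(W[...,2]>.145)&(W[...,2]<.18)&(W[...,0]>.42)&(W[...,0]<.52)&(W[...,1]>.22)&(W[...,1]<.39)
    q=W[m]; c=np.polyfit(q[:,1],q[:,0],1) if m.sum()>5 else None
    print(n,m.sum(),"y range",q[:,1].min(),q[:,1].max(),"x at .3",np.polyval(c,.3) if c is not None else 0,"yaw",-np.degrees(np.arctan(c[0])),"z",np.median(q[:,2]))
    m=(W[...,2]>.20)&(W[...,2]<.245)&(W[...,0]>.51)&(W[...,0]<.65)&(W[...,1]>.19)&(W[...,1]<.27); q=W[m]
    print(" hook",m.sum(),q.min(0) if m.sum() else 0,q.max(0) if m.sum() else 0)
    arm=q[(q[:,0]<.59)]
    if len(arm)>5: c=np.polyfit(arm[:,0],arm[:,1],1); print("  arm yaw",np.degrees(np.arctan(c[0])),"y at x=.575",np.polyval(c,.575),"z",np.percentile(arm[:,2],[10,50,90]))
    m=(W[...,2]>.085)&(W[...,2]<.11)&(W[...,0]>.40)&(W[...,0]<.53)&(W[...,1]>.22)&(W[...,1]<.39); print(" body",cv2.minAreaRect((W[m][:,:2]*1000).astype(np.float32)))
    a=np.radians(CY); q=W[...,:2]-CH; X=q[...,0]*np.cos(a)+q[...,1]*np.sin(a); Y=-q[...,0]*np.sin(a)+q[...,1]*np.cos(a)
    m=(abs(X)<.045)&(abs(Y)<.1)&(W[...,2]>.06)&(W[...,2]<.085)&(abs(Y)>.03); c=np.linalg.lstsq(np.c_[X[m],Y[m],np.ones(m.sum())],W[...,2][m],rcond=None)[0]; print(" cover plane",m.sum(),c)
E
```

```text
top 115 y range 0.2840063073174443 0.37541391807368285 x at .3 0.4640902119507525 yaw -7.4658584024889665 z 0.16274367137060342
 hook 227 [0.53549671 0.21671933 0.20133267] [0.62835671 0.25849057 0.24180464]
  arm yaw 19.876561641569733 y at x=.575 0.23325900932276084 z [0.21531341 0.21868129 0.23378767]
 body ((487.4368591308594, 321.7759704589844), (53.82061767578125, 115.13019561767578), 22.952665328979492)
 cover plane 110 [0.01097252 0.01063801 0.06919318]
scene 79 y range 0.24707574599637638 0.36789585771191624 x at .3 0.4658306587281371 yaw -7.201807989477494 z 0.16341375370733435
 hook 20 [0.53580428 0.21449359 0.21560965] [0.57353085 0.23572288 0.23685956]
  arm yaw 22.244825671107765 y at x=.575 0.23234147671403704 z [0.21651771 0.22464552 0.236252  ]
 body ((467.1221618652344, 310.3482971191406), (126.58814239501953, 62.05785369873047), 80.58304595947266)
 cover plane 798 [0.00799078 0.00094585 0.06928648]
```

The cover lies flat and shut. Next is the lamp: I'll grip the bar 23 mm off its middle.

```bash
cat >> h.py <<'E'
LB=np.array([.4647,.301]); LY=-7.7; HK=np.array([.575,.2325]); HY=20.5
def lp(mid,yaw,z):
    a=np.radians(yaw); return np.array([*(np.array(mid)+.023*np.array([-np.sin(a),np.cos(a)])),z]),down(yaw-90)
E
python3 - <<'E'
from h import *
print(down(LY-90).as_euler("xyz",degrees=True))
s=plan([(*lp(LB,LY,.24),5,1)])
s=plan([(*lp(LB,LY,.157),5,3)],s)
E
```

```text
[-180.     0.   -97.7]
#wp0 n=11
[5, 0.3, 2.9, 0.01, -0.0, 0.0, -0.144]
[5, -0.12, 2.91, 0.01, -0.0, 0.001, -0.143]
[5, -0.53, 2.86, 0.02, -0.0, 0.0, -0.144]
[5, -0.94, 2.76, 0.01, -0.0, 0.0, -0.144]
[5, -1.33, 2.59, 0.01, -0.0, 0.001, -0.144]
[5, -1.68, 2.38, 0.01, -0.0, -0.0, -0.143]
[5, -2.01, 2.11, 0.01, -0.0, 0.0, -0.144]
[5, -2.28, 1.81, 0.01, -0.0, 0.001, -0.144]
[5, -2.53, 1.45, 0.01, -0.0, -0.0, -0.143]
[5, -2.7, 1.08, 0.01, -0.0, 0.0, -0.144]
[5, -2.83, 0.69, 0.0, -0.0, 0.0, -0.144]
#wp0 n=3
[5, 0.0, -0.0, 2.77, -0.0, 0.0, 0.0]
[5, 0.0, -0.0, 2.77, -0.0, 0.0, 0.0]
[5, 0.0, -0.0, 2.76, -0.0, 0.0, 0.0]
```

>>> move_arm --moves '[5,0.3,2.9,0,0,0,-0.144,5,-0.12,2.91,0,0,0,-0.144,5,-0.53,2.86,0,0,0,-0.144,5,-0.94,2.76,0,0,0,-0.144,5,-1.33,2.6,0,0,0,-0.143,5,-1.68,2.38,0,0,0,-0.144,5,-2,2.1,0,0,0,-0.144,5,-2.28,1.81,0,0,0,-0.144]'

```text
clock: 40.15
tool_pos: [0.4626, 0.2368, 0.2377]
orientation: [179.9, -0.2, -122.0]
force: [0.3, 0.5, -0.0]
opening: 0.0498
gripper_force: 0.0
```

>>> move_arm --moves '[5,-2.53,1.45,0,0,0,-0.143,5,-2.7,1.1,0,0,0,-0.144,5,-2.83,0.7,0,0,0,-0.144,5,0,0,0,0,0,0,5,0,0,0,0,0,0,5,0,0,0,0,0,0]'

```text
clock: 40.75
tool_pos: [0.4663, 0.3226, 0.2384]
orientation: [179.9, -0.1, -97.7]
force: [-0.1, 0.5, -0.2]
opening: 0.0501
gripper_force: 0.0
```

```bash
python3 - <<'E'
from h import *
o=ctrl.get_obs(); print(o["tool_pos"],o["orientation"])
s=plan([(*lp(LB,LY,.157),5,3)])
E
```

```text
[0.46627456 0.32264351 0.23844879] [ 1.79933332e+02 -1.00327670e-01 -9.77128335e+01]
#wp0 n=3
[5, -0.05, -0.05, 2.71, 0.0, -0.001, -0.0]
[5, -0.05, -0.05, 2.72, 0.001, -0.0, -0.0]
[5, -0.04, -0.04, 2.71, 0.0, -0.001, -0.0]
```

>>> move_arm --moves '[5,-0.05,-0.05,2.7,0,0,0,5,-0.05,-0.05,2.7,0,0,0,5,-0.05,-0.05,2.7,0,0,0,0.5,0,0,0,0,0,0,0.5,0,0,0,0,0,0,0.5,0,0,0,0,0,0,0.5,0,0,0,0,0,0,0.5,0,0,0,0,0,0]'

```text
clock: 41.55
tool_pos: [0.4687, 0.3252, 0.1597]
orientation: [-179.9, 0.1, -97.6]
force: [0.3, -0.8, 0.4]
opening: 0.0154
gripper_force: 0.0
```

>>> move_arm --moves '[0.5,0,0,0,0,0,0,0.5,0,0,0,0,0,0,0.5,0,0,0,0,0,0]'

```text
clock: 41.85
tool_pos: [0.4689, 0.3251, 0.1593]
orientation: [-179.9, 0.0, -97.6]
force: [1.4, -1.2, 4.6]
opening: 0.0087
gripper_force: 30.0
```

```bash
python3 - <<'E'
from h import *
o=ctrl.get_obs(); print(o["opening"],o["gripper_force"],o["tool_pos"])
h=np.radians(HY); d=np.array([np.cos(h),np.sin(h)])
s=plan([(*lp(LB,LY,.247),0.5,4),(*lp(HK-.105*d,HY,.247),.5,8)])
print(); s=plan([(*lp(HK-.005*d,HY,.247),.5,8),(*lp(HK-.005*d,HY,.213),.5,6)],s)
E
```

```text
0.008710015752745963 29.999298602342606 [0.46892131 0.32506085 0.15931731]
#wp0 n=4
[0.5, 0.03, 0.02, -2.19, -0.0, 0.0, 0.0]
[0.5, 0.04, 0.02, -2.19, -0.001, 0.0, 0.001]
[0.5, 0.03, 0.03, -2.2, 0.0, 0.001, 0.0]
[0.5, 0.04, 0.02, -2.19, -0.0, -0.0, 0.001]
#wp1 n=8
[0.5, 1.32, -0.19, 0.0, -0.0, -0.0, -0.062]
[0.5, 1.32, -0.11, 0.0, -0.0, -0.0, -0.061]
[0.5, 1.33, -0.02, 0.0, -0.0, -0.0, -0.062]
[0.5, 1.33, 0.06, 0.0, -0.0, -0.0, -0.061]
[0.5, 1.33, 0.13, 0.0, -0.0, -0.0, -0.062]
[0.5, 1.31, 0.22, 0.0, -0.0, -0.0, -0.061]
[0.5, 1.3, 0.3, 0.0, -0.0, -0.0, -0.062]
[0.5, 1.27, 0.38, 0.0, -0.0, -0.0, -0.062]

#wp0 n=8
[0.5, 0.0, -1.25, 0.0, -0.0, -0.0, 0.0]
[0.5, 0.0, -1.25, 0.0, -0.0, -0.0, 0.0]
[0.5, 0.0, -1.25, 0.0, -0.0, -0.0, 0.0]
[0.5, 0.0, -1.25, 0.0, -0.0, -0.0, 0.0]
[0.5, 0.0, -1.25, 0.0, -0.0, -0.0, 0.0]
[0.5, 0.01, -1.25, 0.0, -0.0, -0.0, 0.0]
[0.5, -0.0, -1.25, 0.0, -0.0, -0.0, 0.0]
[0.5, -0.0, -1.25, 0.0, -0.0, -0.0, 0.0]
#wp1 n=6
[0.5, -0.0, 0.0, 0.57, -0.0, -0.0, 0.0]
[0.5, -0.0, 0.0, 0.56, -0.0, -0.0, 0.0]
[0.5, -0.0, 0.0, 0.57, -0.0, -0.0, 0.0]
[0.5, -0.0, 0.0, 0.57, -0.0, -0.0, 0.0]
[0.5, -0.0, 0.0, 0.57, -0.0, -0.0, 0.0]
[0.5, -0.0, 0.0, 0.56, -0.0, -0.0, 0.0]
```

>>> move_arm --moves '[0.5,0,0,-1.5,0,0,0,0.5,0,0,-2,0,0,0,0.5,0,0,-2,0,0,0,0.5,0,0,-2,0,0,0,0.5,0,0,-2,0,0,0,0.5,0,0,0,0,0,0,0.5,0,0,0,0,0,0]'

```text
clock: 42.55
tool_pos: [0.4677, 0.3247, 0.2522]
orientation: [179.9, -0.0, -97.6]
force: [1.0, 0.1, -5.3]
opening: 0.009
gripper_force: 30.0
```

>>> move_arm --moves '[0.5,1.32,-0.19,0,0,0,-0.062,0.5,1.32,-0.11,0,0,0,-0.062,0.5,1.33,-0.02,0,0,0,-0.062,0.5,1.33,0.06,0,0,0,-0.062,0.5,1.33,0.13,0,0,0,-0.062,0.5,1.31,0.22,0,0,0,-0.061,0.5,1.3,0.3,0,0,0,-0.061,0.5,1.27,0.38,0,0,0,-0.061]'

```text
clock: 43.35
tool_pos: [0.4684, 0.2173, 0.2513]
orientation: [179.8, -0.0, -69.2]
force: [0.3, -0.0, -4.5]
opening: 0.0089
gripper_force: 30.0
```

>>> move_arm --moves '[0.5,0,0,0,0,0,0,0.5,0,0,0,0,0,0,0.5,0,0,0,0,0,0,0.5,0,0,0,0,0,0]'

```text
clock: 43.75
tool_pos: [0.4694, 0.2188, 0.253]
orientation: [180.0, -0.0, -69.4]
force: [0.1, 0.3, -4.6]
opening: 0.0088
gripper_force: 30.0
```

```bash
python3 - <<'E'
from h import *
o=ctrl.get_obs(); print(o["opening"],o["gripper_force"],o["tool_pos"],o["orientation"],o["force"],o["moment"])
h=np.radians(HY); d=np.array([np.cos(h),np.sin(h)])
s=plan([(*lp(HK-.105*d,HY,.254),.5,1),(*lp(HK-.005*d,HY,.254),.5,8)])
p,dd=snap("scene","lm"); W=world("scene",dd)
u,v=proj("scene",[*HK-.07*d,.2]).astype(int); crop("scene",max(u-70,0),max(v-55,0),u+70,v+55,5,"c12")
E
```

```text
0.008766661573136983 29.99222069978714 [0.46935191 0.21876252 0.25304832] [ 1.79960986e+02 -7.31752691e-03 -6.93845984e+01] [ 0.1021781   0.30387641 -4.60934446] [ 0.14697112  0.24917146 -0.02289912]
#wp0 n=1
[0.5, 0.11, 0.12, -0.1, 0.001, -0.0, 0.002]
#wp1 n=8
[0.5, 0.0, -1.25, 0.0, -0.0, -0.0, 0.0]
[0.5, 0.0, -1.25, 0.0, -0.0, -0.0, 0.0]
[0.5, 0.0, -1.25, 0.0, -0.0, -0.0, 0.0]
[0.5, 0.0, -1.25, 0.0, -0.0, -0.0, 0.0]
[0.5, 0.0, -1.25, 0.01, -0.0, -0.0, 0.0]
[0.5, 0.0, -1.25, -0.0, -0.0, -0.0, 0.0]
[0.5, 0.0, -1.25, -0.0, -0.0, -0.0, 0.0]
[0.5, 0.0, -1.25, -0.0, -0.0, -0.0, 0.0]
```

View pics/c12.png

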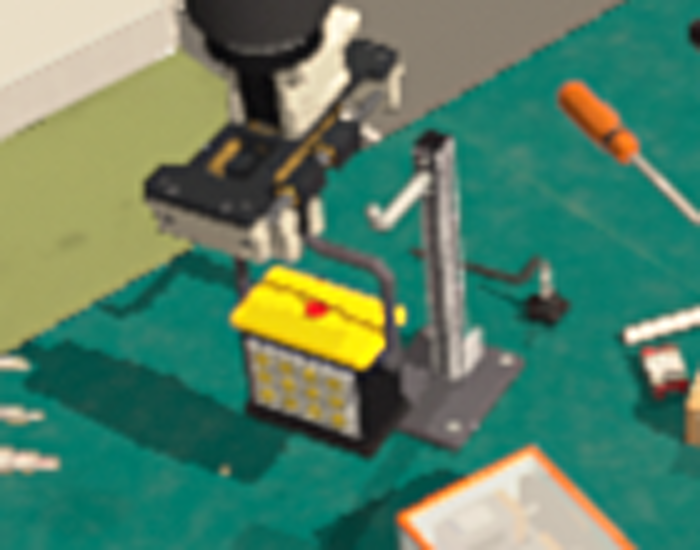

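The lamp hangs from the gripper in front of the hook tip, its window facing the hook. I'll measure the bar's tilt before sliding on.

```bash
python3 - <<'E'
from h import *
W=world("scene",np.load("scene.npz")["d"]); p=np.load("scene.npz")["p"].astype(int)
h=np.radians(HY); ex=np.array([np.cos(h),np.sin(h)]); ey=np.array([-ex[1],ex[0]]); c=HK-.105*ex
q=W[...,:2]-c; X=q@ex; Y=q@ey
for y in np.arange(-.06,.02,.006):
    m=(abs(Y-y)<.003)&(abs(X)<.03)&(W[...,2]>.215)&(W[...,2]<.275)&(p.max(-1)<130)
    if m.sum(): print(round(y,3),m.sum(),W[...,2][m].max().round(4),np.median(W[...,2][m]).round(4),X[m].mean().round(4))
yel=(p[...,0]>180)&(p[...,1]>150)&(p[...,2]<80)&(abs(X)<.06)&(abs(Y)<.09)&(W[...,2]>.15)
A=np.c_[X[yel],Y[yel],np.ones(yel.sum())]; print("top plane",yel.sum(),np.linalg.lstsq(A,W[...,2][yel],rcond=None)[0],X[yel].mean(),Y[yel].min(),Y[yel].max())
E
```

```text
-0.054 5 0.2316 0.2298 0.0012
-0.048 21 0.2564 0.2427 0.0
-0.042 7 0.2579 0.2553 0.0005
-0.036 5 0.2608 0.256 0.0007
-0.03 5 0.2603 0.2561 0.0008
-0.024 6 0.2611 0.2575 0.0008
-0.018 3 0.2584 0.2528 0.0008
-0.012 9 0.2628 0.2559 0.0009
-0.006 2 0.2539 0.2537 -0.0008
-0.0 7 0.2595 0.2564 0.0018
0.006 6 0.2628 0.2582 0.0013
0.012 11 0.2749 0.2614 0.0014
0.018 5 0.2697 0.2582 -0.0002
top plane 357 [0.02734278 0.0096259  0.19233115] -0.002569829822236754 -0.05331191037123203 0.06549808511404147
```

>>> move_arm --moves '[0.5,0.11,0.1,0,0,0,0.002,0.5,0,-1.3,0,0,0,0,0.5,0,-1.3,0,0,0,0,0.5,0,-1.3,0,0,0,0,0.5,0,-1.3,0,0,0,0,0.5,0,-1.3,0,0,0,0,0.5,0,-1.3,0,0,0,0,0.5,0,0,0,0,0,0]'

```text
clock: 44.6
tool_pos: [0.5439, 0.245, 0.2529]
orientation: [180.0, -0.0, -69.5]
force: [2.3, 0.5, -4.8]
opening: 0.0089
gripper_force: 30.0
```

>>> move_arm --moves '[0.5,0,-1,0,0,0,0,0.5,0,-0.7,0,0,0,0,0.5,0,-0.4,0,0,0,0,0.5,0,0,0,0,0,0,0.5,0,0,0,0,0,0,0.5,0,0,0,0,0,0]'

```text
clock: 45.2
tool_pos: [0.5614, 0.2516, 0.2537]
orientation: [180.0, 0.0, -69.5]
force: [-0.3, -0.3, -4.1]
opening: 0.0094
gripper_force: 30.0
```

```bash
python3 - <<'E'
from h import *
o=ctrl.get_obs(); h=np.radians(HY); ex=np.array([np.cos(h),np.sin(h)]); ey=np.array([-ex[1],ex[0]]); q=o["tool_pos"][:2]-HK
print(o["opening"],o["force"],q@ex,q@ey,o["tool_pos"][2])
E
```

```text
0.009445276946889193 [-0.27194878 -0.33117347 -4.14856665] -0.0060610142420399 0.022607669944573906 0.25367203399318594
```

>>> move_arm --moves '[0.5,0,0,0.5,0,0,0,0.5,0,0,0.7,0,0,0,0.5,0,0,0.7,0,0,0,0.5,0,0,0.5,0,0,0,0.5,0,0,0,0,0,0]'

```text
clock: 45.7
tool_pos: [0.5611, 0.2514, 0.2282]
orientation: [179.9, -0.0, -69.5]
force: [0.1, -0.0, -4.8]
opening: 0.009
gripper_force: 30.0
```

>>> move_arm --moves '[0.5,0,0,0.3,0,0,0,0.5,0,0,0.3,0,0,0,0.5,0,0,0,0,0,0]'

```text
clock: 46.0
tool_pos: [0.562, 0.2517, 0.2238]
orientation: [-180.0, -0.0, -69.5]
force: [0.7, -1.1, -0.3]
opening: 0.0089
gripper_force: 30.0
```

>>> move_arm --moves '[0.5,0,0,0.2,0,0,0,0.5,0,0,0,0,0,0,0.5,0,0,0,0,0,0]'

```text
clock: 46.3
tool_pos: [0.5621, 0.2518, 0.2229]
orientation: [-179.9, 0.0, -69.5]
force: [-2.6, -0.2, 5.0]
opening: 0.0091
gripper_force: 30.0
```

>>> move_arm --moves '[0.5,0,0,-0.1,0,0,0,2.2,0,0,0,0,0,0,2.2,0,0,0,0,0,0,2.2,0,0,0,0,0,0,2.2,0,0,0,0,0,0]'

```text
clock: 46.8
tool_pos: [0.5616, 0.2517, 0.2223]
orientation: [180.0, -0.0, -69.5]
force: [-0.3, -0.2, -0.8]
opening: 0.0216
gripper_force: 0.0
```

>>> move_arm --moves '[2.2,0,0,-0.5,0,0,0,2.2,0,0,-1,0,0,0,2.2,0,0,-2,0,0,0,2.2,0,0,-4,0,0,0,2.2,0,0,-4,0,0,0,2.2,4,3,0,0,0,0,2.2,4,3,0,0,0,0,2.2,0,0,0,0,0,0]'

```text
clock: 47.6
tool_pos: [0.5321, 0.1519, 0.3402]
orientation: [-179.8, 0.0, -69.6]
force: [0.8, 0.3, -0.2]
opening: 0.0217
gripper_force: 0.0
```

```bash
cat > chk.py <<'E'
from h import *
o=ctrl.get_obs(); print(o["tool_pos"],o["opening"],o["force"])
h=np.radians(HY); ex=np.array([np.cos(h),np.sin(h)]); ey=np.array([-ex[1],ex[0]])
for n in("scene","top"):
    p,d=snap(n,"e"+n); p=p.astype(int); W=world(n,d); q=W[...,:2]-HK; X=q@ex; Y=q@ey; Z=W[...,2]
    m=(p[...,0]>170)&(p[...,1]>140)&(p[...,2]<90)&(abs(X)<.08)&(abs(Y)<.1)&(Z>.1)&(Z<.2)
    print(n,"yellow",m.sum(),X[m].mean(),Y[m].mean(),np.median(Z[m])) if m.sum() else print(n,"no yellow")
    m=(abs(X+.005)<.03)&(abs(Y)<.06)&(Z>.205)&(Z<.245)&(p.max(-1)<130)
    if m.sum(): print("  bar",m.sum(),X[m].mean(),Y[m].min(),Y[m].max(),np.median(Z[m]))
    a=np.radians(CY); q=W[...,:2]-CH; x=q[...,0]*np.cos(a)+q[...,1]*np.sin(a); y=-q[...,0]*np.sin(a)+q[...,1]*np.cos(a)
    m=(abs(x)<.045)&(abs(y)<.1)&(Z>.06)&(Z<.085); c=np.linalg.lstsq(np.c_[x[m],y[m],np.ones(m.sum())],Z[m],rcond=None)[0]; print("  cover",m.sum(),c.round(4))
E
python3 chk.py
```

```text
[0.53212473 0.15192187 0.34019799] 0.021679792549999865 [ 0.79303194  0.29816942 -0.17532868]
scene yellow 299 -0.008974522397762395 8.558219909409022e-05 0.16225318758050733
  bar 97 -0.006622716507587367 -0.056757168009204335 0.05834138894655694 0.22536559006457835
  cover 1154 [0.0101 0.0001 0.0693]
top yellow 36 -0.03076855223280473 0.046849656172503876 0.15711253448738427
  cover 2129 [0.0093 0.0001 0.0684]
```

>>> move_arm --moves '[2.2,3,3,-2,0,0,0,2.2,3,3,0,0,0,0,2.2,0,0,0,0,0,0,2.2,0,0,0,0,0,0,2.2,0,0,0,0,0,0,2.2,0,0,0,0,0,0,2.2,0,0,0,0,0,0,2.2,0,0,0,0,0,0]'

```text
clock: 48.5
tool_pos: [0.4985, 0.079, 0.3572]
orientation: [180.0, -0.0, -69.4]
force: [-0.9, 1.2, -1.0]
opening: 0.0219
gripper_force: 0.0
```

>>> move_arm --moves '[2.2,0,0,0,0,0,0,2.2,0,0,0,0,0,0,2.2,0,0,0,0,0,0,2.2,0,0,0,0,0,0,2.2,0,0,0,0,0,0,2.2,0,0,0,0,0,0,2.2,0,0,0,0,0,0,2.2,0,0,0,0,0,0]'

```text
clock: 49.3
tool_pos: [0.4983, 0.0785, 0.3576]
orientation: [-180.0, 0.0, -69.5]
force: [0.1, 0.2, -0.7]
opening: 0.022
gripper_force: 0.0
```

```bash
python3 chk.py; python3 chk.py | grep scene; python3 -c "
from plant import ctrl
print(ctrl.close_job())"
```

```text
[0.49831289 0.07849529 0.35755088] 0.02204770089923394 [ 0.14688999  0.15629663 -0.70237145]
scene yellow 314 -0.009962644550608033 0.002157903717644448 0.16259733439280233
  bar 24 -0.007676778731713328 -0.05672607827884288 0.058250236028388025 0.2171485446091831
  cover 1153 [0.0081 0.0012 0.0694]
top no yellow
  cover 1755 [ 0.0099 -0.0001  0.0685]
scene yellow 307 -0.01018790091667238 0.0013022568159829066 0.1624276801177793
the job is handed in; nothing more can be done
None
```

I handed the job in at about 49 s with all four packs seated, the cover shut and latched, and the lamp hanging on the hook. That is my own reading from depth images and contact forces; the hand-in returned no verdict.

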